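Snap the charged battery pack onto the two-way radio

ROBOT

A 6-joint arm with a two-finger parallel gripper is mounted at the origin on the work surface. World frame = base frame: x ahead of the robot, y to its left, z up, the work surface at z = 0. Lengths are in m, angles in rad, forces in N, time in s.
With the tool pointing down it reaches from about 0.35 to 0.725 m from the base axis. Payload 4.3 kg.
Tool frame: the origin (TCP) lies midway between the tips of the shut fingers; the grasp point (between the pads) lies 19 mm behind it; x points along the fingers, y is the direction in which the jaws open and shut, and the axes are right-handed (so a half turn about x gives the same grasp; the last joint's range is limited). The gripper opens to 85 mm and grips with 20 to 120 N. Pads are 22 mm wide; open, the fingers measure 114 mm over their backs; the gripper's body (76 mm by 85 mm) begins 54 mm behind the grasp point. The pads swing forward as they close: fully open they stand 13 mm farther back than shut.
Start: joints at [-1.396, 0.377, 0.081, 1.274, 0, 1.46], TCP at [0.162, -0.552, 0.2] pointing down, gripper open.
Joint ranges: [-2.72, 2.72], [-0.84, 1.66], [-1.02, 1.22], [-1.77, 2.12], [-1.37, 1.28], [-3.14, 3.14]. Speed limits (rad/s): [2.57, 2.57, 3.14, 3.14, 3.14, 3.14].

INTERFACE

Orientations are given as a rotation vector (axis times angle).
In Python, from bench import r gives the robot as it stands.
- The arm moves only by the tool play_rows, never from a script. Its argument "series" is a list of rows, each a list of 3 entries, a list of its own where there are three numbers: the shift along the tool's x, y, z in m, then the turn, a rotation vector about the tool's x, y, z in rad, then the opening, from -1 (shut) to 1 (fully open), so that 0 is half open. In form: [[[x, y, z], [wx, wy, wz], fingers], ...]. A call has 1 to 10 rows; each row is the pose to reach, as a shift and turn from the pose measured when the call began, along the tool's axes at that moment; what a row does not reach only later rows make up. A row lasts 1/10 s, in which the tool goes at most 50 mm and 8.59 degrees, less where a joint would pass 70% of its speed; a pose out of reach is approached as far as the arm can. A call with a gripper value outside its range is refused whole. The fingers move at their own pace and stop on an object; "grip_force" is the grip in N (left out, the last holds). Time passes only in rows, so rows that repeat a pose let the fingers close. It gives the time, the measured TCP pose, the force and the opening at its end, in the units of the state.
- r.get_state(): the state, without advancing time (a new reading comes with each control period).
- r.get_image(name): name is "side" or "top"; returns the picture (400x640x3 uint8, red, green, blue); there is no depth.
- r.camera_params(name): a dict with "intrinsics" (3x3 intrinsics, pixels), "position" and "attitude" of the camera in the world. Camera axes: x right, y down, z forward; pixel columns grow to the right and rows downward; lengths in m; the calibration is good to about 2 mm. A picture is of the moment at which its call begins. camera_params takes no time and is no camera call.
- r.sign_off(): hands the job in, once; it reports no verdict.
The state is a dict: "t": time; "joint_positions": joint angles; "qvel": joint speeds; "effort": joint torques, N m; "ee_pos": TCP position; "eef_rot": TCP orientation; "ft_force": force on the tool from outside, world axes, zero at the start; "ft_torque": the same for the moment, N m; "gripper_width": finger opening in m.
Only numpy, scipy, OpenCV 4.12 (cv2) and the standard library are available. Lean on these libraries where they do the work, as an engineer would, in place of code of your own. Each camera call takes 0.05 s, during which the arm holds its last target.

TASK

The radio is lying on its face with its battery bay open. Take the long battery pack with the stepped ends out of the charger and press it straight down into the bay on the radio's back until it is fully home and the latches at both ends have clicked shut over it. Leave the radio lying on the desk, and do not disturb the short pack in the charger, the pen pot, the eraser or the mug.

Things in the scene. Friction and masses are not known exactly. Their poses are not given: they have to be found in the camera images.
- pack_center (a point): centre, half-way up, of the radio's battery pack: loose grey block, about 110 g, 60 mm long (x) x 42 wide (y) x 20 high (z up). Stepped ends: the lower 12 mm is 60 long, the upper 8 mm 51 long, leaving a 4.5 mm shoulder at each end for the latches. Starts flat in either bay of the charger, long axis along the charger's x. Same when turned half round; fits the radio either way
- short_pack_center (a point): centre, half-way up, of another device's pack in the charger's other bay: same grey plastic and 42 x 20 mm section but only 46 mm long (x), with plain ends; leave alone
- charger: black desk charger, fixed, 140 (x) x 116 (y) mm, origin under its centre, on the desk. Bays along x, centred at y = +28 and -28 mm, floors 12 mm up; walls along their long sides rise to 32.5 mm, just over the packs' tops, so a pack can be held there only by its ends (closing along x), through 35 mm wide gaps in the end walls; beyond the ends the deck is 6 mm high. Play about 1 mm
- radio: black two-way radio, about 260 g, loose, lying on its face, back up. Origin on the desk under the middle of the battery bay, x to its head and aerial. Case 54 mm wide (y), 18 mm thick, x = -50 to 72 mm. Raised head 40 mm high at x = 43 to 72, foot 26 mm high at x = -50 to -43; aerial to x = 154 mm. The desk around x 0.46, y 0 of the robot's frame is free (110 mm in x, 120 in y) to set things down
- bay (a point): centre of the bay floor on the radio's back, 18 mm above the desk; axes as the radio's. Home, the pack lies flat along x on this floor, its centre 10 mm above this point. Latches, head and foot bar the ends, so here the pack must be held by its long sides (closing along y). Rims along the sides, |y| = 22 to 27 mm, rise 6 mm above the floor, with sloped guiding faces; keep fingertips above them
- latch_head (a joint): flex (rad) of the grey hook at the head end of the bay: 0 at rest, grows as it bends outwards, up to 0.3. A 14 mm wide springy arm; its nose reaches 3 mm over the pack's end, flat underside 13 mm and sloped top up to 24 mm above the bay floor. Pressing the pack in bends both hooks about 0.12 rad, takes some 6 to 12 N in all, and they snap back over its shoulders in the last 2 to 3 mm
- latch_foot (a joint): flex (rad) of the same hook at the other (foot) end of the bay
- pen_pot: white pen pot, loose, 72 mm across, 95 mm high, pens to 150 mm; origin under its centre; beyond the work, near x 0.72, y 0; bystander
- eraser: whiteboard eraser, loose, 52 x 110 x 30 mm, origin under its centre; to the right near x 0.52, y -0.44; bystander
- mug: white mug, loose, 80 mm across, 92 mm high, origin under its centre; to the left near x 0.42, y 0.48; bystander
Not all that is in view belongs to the job. What is shaped like the radio but red is not meant. What is shaped like the part that bears pack_center but orange is not meant.

How it is judged:
At the end, for the whole second after the job is handed in: The long pack is home in the bay: its centre 7 to 12 mm above the bay floor's centre and within 12.5 mm of it, level to 0.05 rad, in line to 0.08 rad, both latches sprung back (under 0.04 rad), the radio flat on the desk (tilt under 0.06 rad, bay floor 14 to 22 mm up) (z of pack_center in the frame of bay between 0.007 and 0.012 m and distance between pack_center and bay below 0.0125 m and angle between the x axis of pack_center and the x axis of bay, either way round below 0.08 rad and angle between the z axis of pack_center and the z axis of bay, either way round below 0.05 rad and value of joint each of latch_head, latch_foot below 0.04 rad and angle between bay's own z axis and vertical below 0.06 rad and height (world z) of bay between 0.014 and 0.022 m); the robot touches nothing.
It fails at once if the short pack is disturbed (moved more than 20 mm) (distance of short_pack_center from where it was at the start of the episode above 0.02 m).
It fails at once if the pen pot, the eraser or the mug is disturbed (moved more than 30 mm) (distance of any of pen_pot, eraser, mug from where it was at the start of the episode above 0.03 m).
It also fails if it takes over 61 s, if anything falls off the work surface, if the arm or the gripper's body presses on something with over 40 N, if the wrist force passes 120 N, or if a joint passes its speed limit or range.

## Working session

There is one attempt and no reset: what is moved stays moved. The work goes in short steps, Python scripts to look and compute and a tool call to move; the robot and the scene stay as the last step left them, time stands still between calls to the robot, and variables do not carry over. Pictures are saved under pics/ and viewed, and the job is handed in when it is done.

Besides the shell and the picture viewer there is one more tool, called as name([rows], argument=value, ...), one row to a line, values as JSON. play_rows: Moves the arm, as the interface text tells. Its arguments: {"type":"object","properties":{"series":{"type":"array","items":{"type":"array"}},"grip_force":{"type":"number"}},"required":["series"]}

```bash
mkdir -p pics; ls; python3 - <<'E'
from bench import r
import cv2
for n in ("side","top"):
    im=r.get_image(n); cv2.imwrite(f"pics/{n}0.png",im[:,:,::-1]); print(n,r.camera_params(n))
print(r.get_state())
E
```

```text
pics
side {'intrinsics': array([[363.4952987 ,   0.        , 314.96112518],
       [  0.        , 363.4952987 , 197.55671546],
       [  0.        ,   0.        ,   1.        ]]), 'position': array([0.13981376, 0.87001728, 0.69207684]), 'attitude': array([-0.5832178 ,  2.52946336, -1.3280519 ])}
top {'intrinsics': array([[396.42643481,   0.        , 323.3882083 ],
       [  0.        , 396.42643481, 199.96875253],
       [  0.        ,   0.        ,   1.        ]]), 'position': array([0.3617647 , 0.03966883, 1.14214566]), 'attitude': array([-2.01049302,  2.21883153, -0.22120033])}
{'t': 0.1, 'joint_positions': array([-1.39630089e+00,  3.77986616e-01,  7.97763115e-02,  1.27439059e+00,
        4.05588974e-05,  1.46050837e+00]), 'qvel': array([ 1.56272881e-03, -6.89060040e-04,  1.46606432e-03,  2.49353873e-04,
       -5.91577007e-05,  2.65461372e-04]), 'effort': array([ 9.46598338e-04, -4.64695287e+01,  2.70581943e+01,  1.19713004e-02,
       -6.89263447e-05,  1.01838341e-05]), 'ee_pos': array([ 0.16146162, -0.55120755,  0.1992628 ]), 'eef_rot': array([ 2.06943914,  0.29856805, -2.06947548]), 'ft_force': array([0.42692035, 0.23567251, 0.2690711 ]), 'ft_torque': array([-0.04013405, -0.04986914, -0.01322315]), 'gripper_width': 0.08566442155402877}
```

View pics/side0.png

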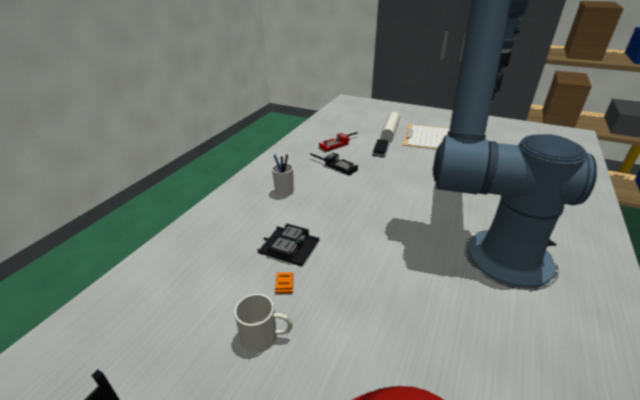

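View pics/top0.png

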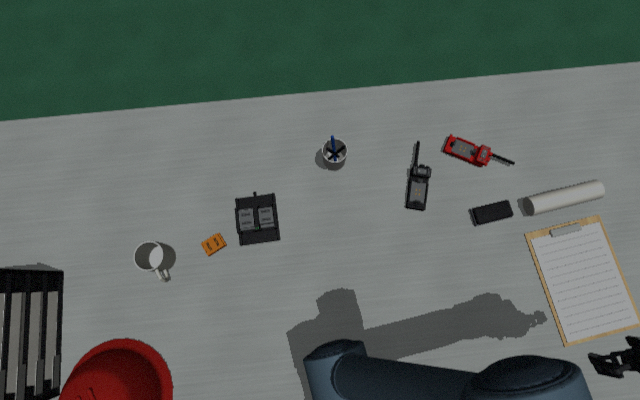

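The top view shows the charger near (257,218), the black radio near (418,190) with its aerial up, and the mug near (150,257). The red radio and the orange block are decoys. I'll enlarge the work areas.

```bash
python3 - <<'E'
import cv2
t=cv2.imread("pics/top0.png"); s=cv2.imread("pics/side0.png")
def crop(im,x,y,w,h,f,n): cv2.imwrite(n,cv2.resize(im[y:y+h,x:x+w],None,fx=f,fy=f,interpolation=cv2.INTER_CUBIC))
crop(t,225,180,70,70,8,"pics/c_t.png"); crop(t,385,135,70,80,7,"pics/r_t.png")
crop(s,250,215,80,60,8,"pics/c_s.png"); crop(s,300,140,70,45,10,"pics/r_s.png")
E
```

```text
(no output)
```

View pics/c_t.png

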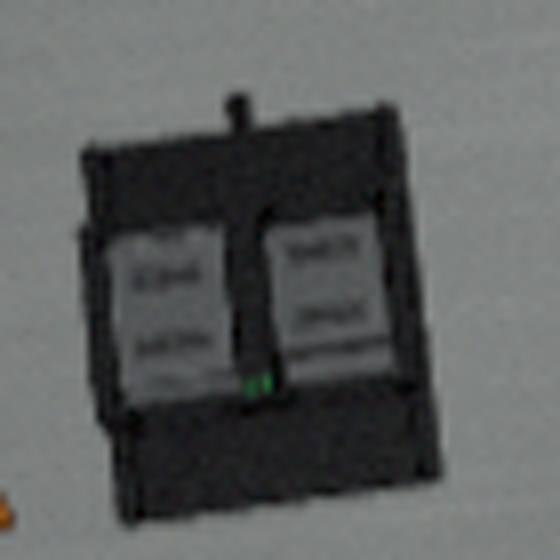

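View pics/r_t.png

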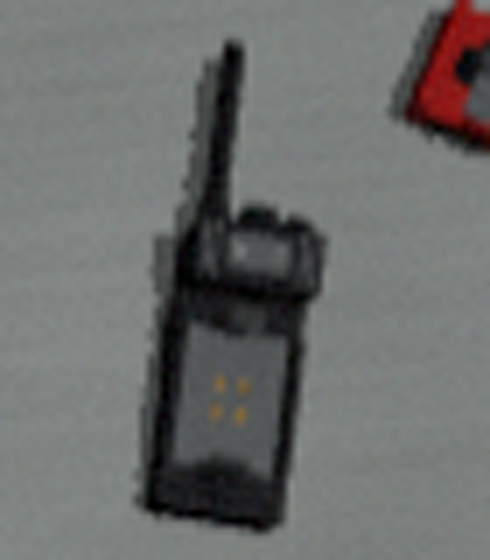

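View pics/c_s.png

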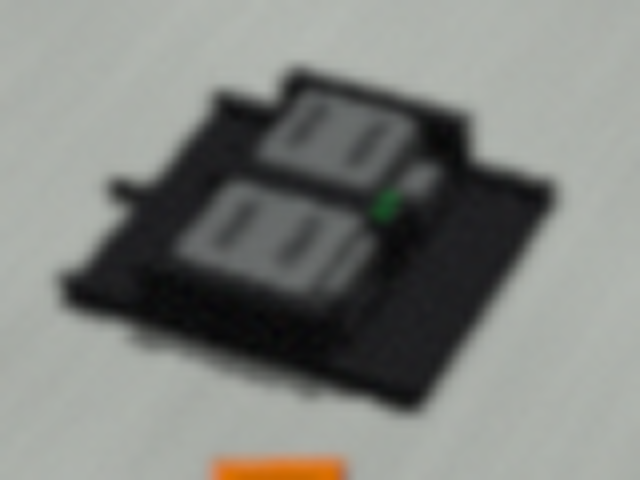

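View pics/r_s.png

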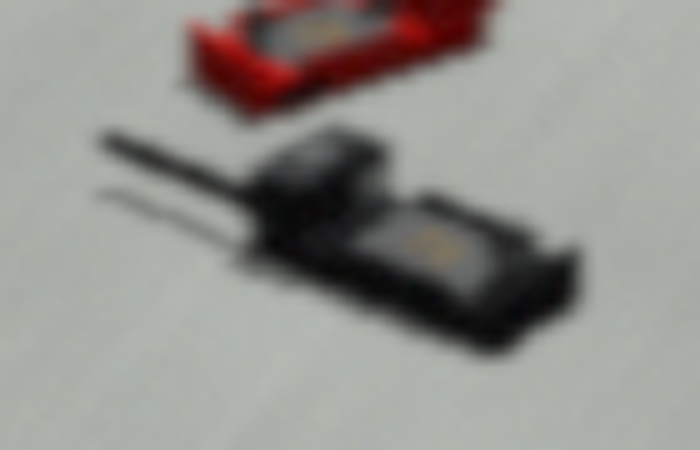

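```bash
cat > h.py <<'E'
import numpy as np, cv2
from scipy.spatial.transform import Rotation as R
from bench import r
def cam(n):
    p=r.camera_params(n); return p["intrinsics"],np.array(p["position"]),R.from_rotvec(p["attitude"]).as_matrix()
def ray(n,uv,z):
    K,c,A=cam(n); d=A@np.linalg.inv(K)@np.array([uv[0],uv[1],1.]); return c+d*(z-c[2])/d[2]
def proj(n,P):
    K,c,A=cam(n); q=K@A.T@(np.asarray(P)-c); return q[:2]/q[2]
def rect(n,im,cx,cy,z,half=0.08,S=4000):
    # out image: up=+x, left=+y
    N=int(2*half*S); src=[];dst=[]
    for dx,dy in((-1,-1),(-1,1),(1,1),(1,-1)):
        src.append(proj(n,[cx+dx*half,cy+dy*half,z])); dst.append([N/2-dy*N/2,N/2-dx*N/2])
    H=cv2.getPerspectiveTransform(np.float32(src),np.float32(dst))
    return cv2.warpPerspective(im,H,(N,N),flags=cv2.INTER_CUBIC)
E
python3 - <<'E'
from h import *
c=ray("top",(257,218),0.03); q=ray("top",(418,190),0.018); print(c,q)
t=cv2.imread("pics/top0.png"); s=cv2.imread("pics/side0.png")
for k in ("attitude",):
  for n in("top","side"): print(n,cam(n)[2])
def grid(im):
    for i in range(0,im.shape[0],40): cv2.putText(im,str(i),(0,i+4),0,.3,(0,0,255)); cv2.putText(im,str(i),(i,8),0,.3,(0,0,255)); cv2.line(im,(i,10),(i,14),(0,0,255)); cv2.line(im,(20,i),(24,i),(0,0,255))
    return im
a=rect("top",t,c[0],c[1],.032); b=rect("side",s,c[0],c[1],.032)
a=cv2.resize(a,(560,560));b=cv2.resize(b,(560,560))
cv2.imwrite("pics/c_rt.png",grid(a)); cv2.imwrite("pics/c_rs.png",grid(b))
a=rect("top",t,q[0],q[1],.018,.1);b=rect("side",s,q[0],q[1],.018,.1)
cv2.imwrite("pics/r_rt.png",grid(cv2.resize(a,(560,560))));cv2.imwrite("pics/r_rs.png",grid(cv2.resize(b,(560,560))))
E
```

```text
[0.55628851 0.21485147 0.03      ] [ 0.59444357 -0.25463469  0.018     ]
top [[-0.09783992 -0.97474427  0.20075098]
 [-0.9951926   0.0967122  -0.01544153]
 [-0.00436353 -0.20129669 -0.9795206 ]]
side [[-0.89562401 -0.24066911  0.37408022]
 [-0.44458197  0.51137193 -0.73542207]
 [-0.01430075 -0.82497098 -0.56499413]]
```

View pics/c_rt.png

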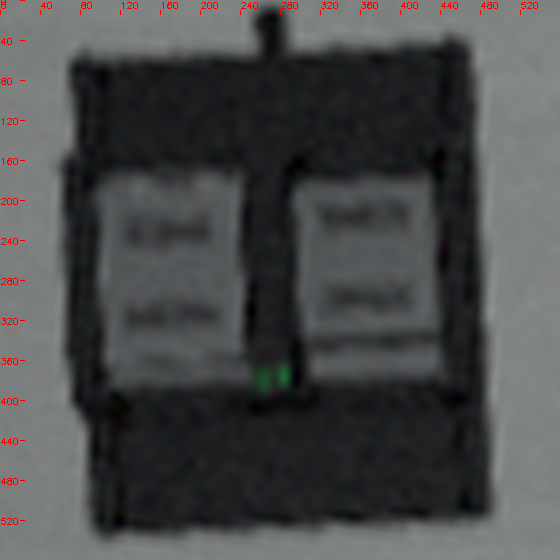

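View pics/c_rs.png

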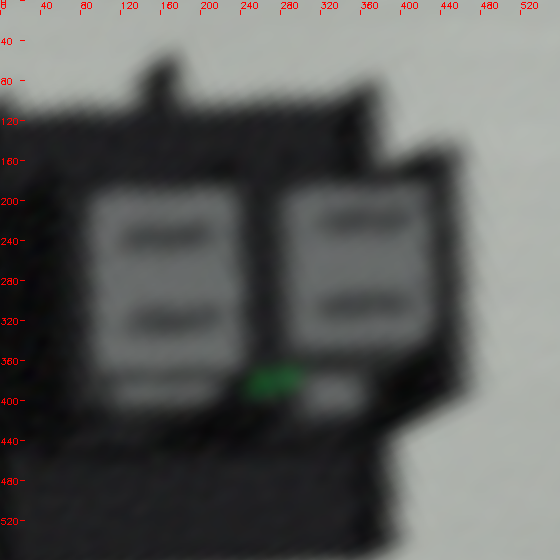

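View pics/r_rt.png

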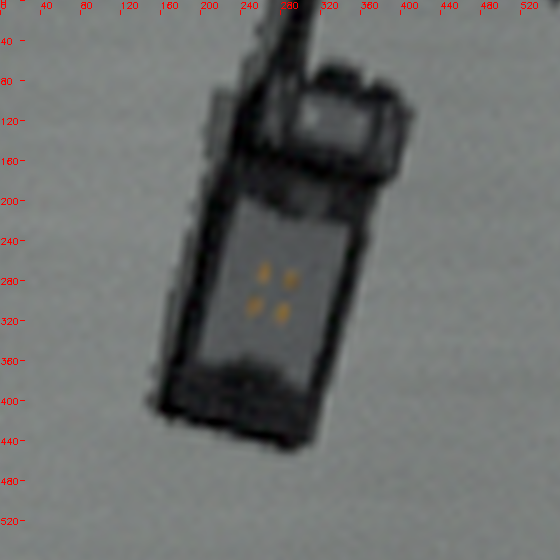

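View pics/r_rs.png

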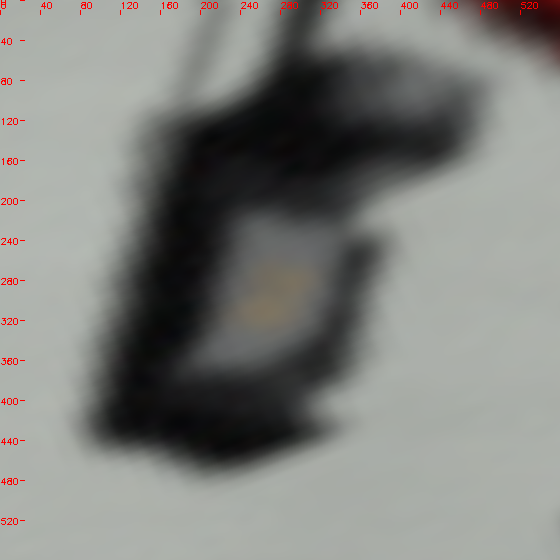

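The side view (225–270, 170–250) and the rectified top view show the left (+y) bay holds the pack with shoulders, about 50 mm on top. The right bay holds the short pack (44 mm) plus a spacer, so the target is in the +y bay. The radio points up and leans right. Next I'll refine the poses with overlays.

```bash
cat > ov.py <<'E'
from h import *
import itertools
def box(x0,x1,y0,y1,z0,z1):
    v=list(itertools.product((x0,x1),(y0,y1),(z0,z1)))
    return [(a,b) for a in v for b in v if a<b and sum(p!=q for p,q in zip(a,b))==1]
RADIO=[(box(-50,72,-27,27,0,18),(255,255,0)),(box(43,72,-27,27,18,40),(0,255,255)),(box(-50,-43,-27,27,18,26),(0,255,0)),(box(-30,30,-22,22,18,18.001),(255,0,255)),(box(72,154,16,16.01,20,20.01),(255,128,0))]
PACK=[(box(-30,30,-21,21,-10,2),(0,255,255)),(box(-25.5,25.5,-21,21,2,10),(0,0,255))]
CHG=[(box(-70,70,-58,58,0,6),(255,255,0))]+[([(tuple(np.array(a)+[0,28,22]),tuple(np.array(b)+[0,28,22])) for a,b in s],c) for s,c in PACK]
def tr(model,x,y,yaw,z=0):
    c,s=np.cos(yaw),np.sin(yaw)
    f=lambda p:(x+(c*p[0]-s*p[1])/1e3,y+(s*p[0]+c*p[1])/1e3,z+p[2]/1e3)
    return [([(f(a),f(b)) for a,b in S],col) for S,col in model]
def draw(n,im,model,cen,half,f,out):
    u,v=proj(n,cen); x0,y0=int(u-half),int(v-half)
    o=cv2.resize(im[y0:y0+2*half,x0:x0+2*half],None,fx=f,fy=f,interpolation=cv2.INTER_CUBIC)
    o=np.clip(o.astype(float)*1.5,0,255).astype(np.uint8)
    for S,col in model:
        for a,b in S:
            p=[tuple(int(q) for q in ((proj(n,w)-[x0,y0]+.5)*f)) for w in (a,b)]
            cv2.line(o,p[0],p[1],col,1)
    return o
def both(tag,t,s,model,cen,ht=40,hs=36):
    a=draw("top",t,model,cen,ht,400//ht,0);b=draw("side",s,model,cen,hs,400//hs,0)
    h=min(a.shape[0],b.shape[0])
    cv2.imwrite(f"pics/{tag}.png",np.hstack([cv2.resize(a,(400,400)),cv2.resize(b,(400,400))]))
E
python3 - <<'E'
from ov import *
t=cv2.imread("pics/top0.png"); s=cv2.imread("pics/side0.png")
# radio: contacts centre & floor centre from rect
S=.2/560
print("radio guess", .5944+(280-293)*S, -.2546+(280-273)*S)
x,y,w=.5900,-.2525,-.24
both("ovr1",t,s,tr(RADIO,x,y,w),(x,y,.02))
w=.048; px,py=.5589,.2466
x,y=px+.028*np.sin(w),py-.028*np.cos(w); print(x,y)
both("ovc1",t,s,tr(CHG,x,y,w),(x,y,.02))
E
```

```text
radio guess 0.5897571428571429 -0.2521
0.5602434839634509 0.21863224980732363
```

View pics/ovr1.png

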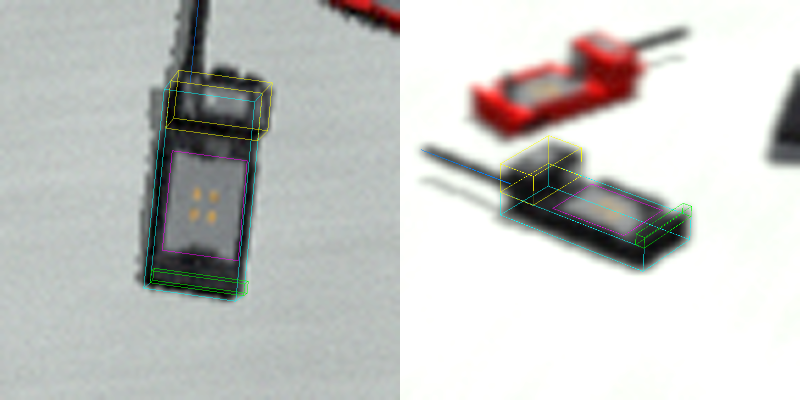

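View pics/ovc1.png

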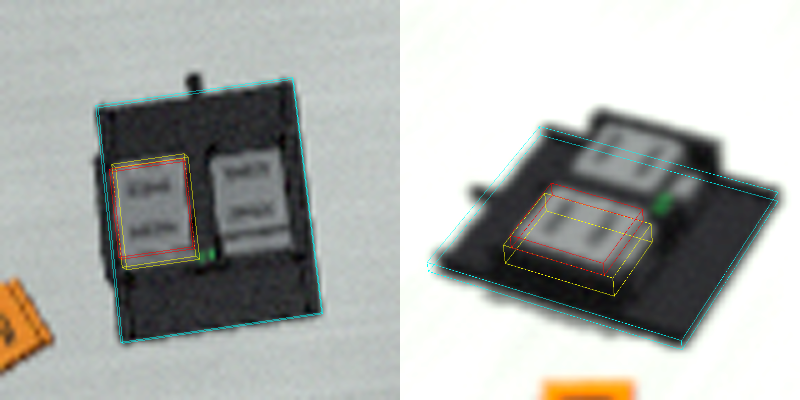

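The charger overlay matches in both views, and the radio matches to about 1–2 mm. Now I'll work out the motions.

```bash
cat >> h.py <<'E'
def target(p,yaw):
    "yaw = world direction of tool y (closing)"
    y=np.array([np.cos(yaw),np.sin(yaw),0]); x=np.array([0,0,-1.]); return np.array(p),np.stack([x,y,np.cross(x,y)],1)
def rel(p,yaw):
    s=r.get_state(); P=s["ee_pos"]; A=R.from_rotvec(s["eef_rot"]).as_matrix()
    t,B=target(p,yaw); d=A.T@(t-P); w=R.from_matrix(A.T@B).as_rotvec()
    print("shift",d.round(4),"turn",w.round(4)); return d,w
def st():
    s=r.get_state(); A=R.from_rotvec(s["eef_rot"]).as_matrix()
    print("t",round(s["t"],2),"pos",s["ee_pos"].round(4),"yawY",np.arctan2(A[1,1],A[0,1]).round(4),"xz",A[2,0].round(4),"q",s["joint_positions"].round(3),"F",s["ft_force"].round(2),"T",s["ft_torque"].round(2),"w",round(s["gripper_width"],4))
E
python3 - <<'E'
from h import *
st()
for yw in (.048,.048+np.pi,.048-np.pi): rel([.559,.2466,.15],yw)
E
```

```text
t 0.1 pos [ 0.1615 -0.5512  0.1993] yawY -1.286 xz -1.0 q [-1.396  0.378  0.08   1.274  0.     1.461] F [0.43 0.24 0.27] T [-0.04 -0.05 -0.01] w 0.0857
shift [ 0.0506 -0.6539 -0.6057] turn [-1.334  -0.0014  0.0014]
shift [ 0.0506 -0.6539 -0.6057] turn [1.8076e+00 1.4000e-03 1.5000e-03]
shift [ 0.0506 -0.6539 -0.6057] turn [1.8076e+00 1.4000e-03 1.5000e-03]
```

play_rows([
  [[0.01,-0.33,-0.305],[-0.67,0,0],1],
  [[0.01,-0.33,-0.305],[-0.67,0,0],1],
  [[0.01,-0.33,-0.305],[-0.67,0,0],1],
  [[0.01,-0.33,-0.305],[-0.67,0,0],1],
  [[0.01,-0.33,-0.305],[-0.67,0,0],1],
  [[0.01,-0.33,-0.305],[-0.67,0,0],1],
  [[0.01,-0.33,-0.305],[-0.67,0,0],1],
  [[0.01,-0.33,-0.305],[-0.67,0,0],1],
  [[0.01,-0.33,-0.305],[-0.67,0,0],1],
  [[0.01,-0.33,-0.305],[-0.67,0,0],1],
], grip_force=40)

```text
t: 1.1
ee_pos: [0.3626, -0.1432, 0.1895]
eef_rot: [1.642, 0.864, -1.639]
ft_force: [-0.6, -0.3, 0.8]
gripper_width: 0.0854
```

```bash
python3 - <<'E'
from h import *
st(); rel([.559,.2466,.12],.048)
E
```

```text
t 1.1 pos [ 0.3626 -0.1432  0.1895] yawY -0.6054 xz -1.0 q [-0.542  0.011 -0.404  1.159  0.004  1.634] F [-0.61 -0.27  0.78] T [-0.03 -0.01 -0.04] w 0.0854
shift [ 0.0711 -0.0601 -0.432 ] turn [-0.6534 -0.0042  0.0017]
```

Works well.

play_rows([
  [[0.07,-0.06,-0.432],[-0.653,-0.004,0.002],1],
  [[0.07,-0.06,-0.432],[-0.653,-0.004,0.002],1],
  [[0.07,-0.06,-0.432],[-0.653,-0.004,0.002],1],
  [[0.07,-0.06,-0.432],[-0.653,-0.004,0.002],1],
  [[0.07,-0.06,-0.432],[-0.653,-0.004,0.002],1],
  [[0.07,-0.06,-0.432],[-0.653,-0.004,0.002],1],
  [[0.07,-0.06,-0.432],[-0.653,-0.004,0.002],1],
  [[0.07,-0.06,-0.432],[-0.653,-0.004,0.002],1],
  [[0.07,-0.06,-0.432],[-0.653,-0.004,0.002],1],
  [[0.07,-0.06,-0.432],[-0.653,-0.004,0.002],1],
])

```text
t: 2.1
ee_pos: [0.5604, 0.2499, 0.1183]
eef_rot: [1.171, 1.235, -1.172]
ft_force: [-0.5, -0.8, 0.5]
gripper_width: 0.0854
```

```bash
python3 - <<'E'
from h import *
st(); rel([.559,.2466,.006],.048)
cv2.imwrite("pics/s1.png",r.get_image("side")[130:330,180:380,::-1].repeat(3,0).repeat(3,1))
cv2.imwrite("pics/t1.png",r.get_image("top")[120:320,180:380,::-1].repeat(3,0).repeat(3,1))
E
```

```text
t 2.1 pos [0.5604 0.2499 0.1183] yawY 0.0517 xz -1.0 q [3.150e-01 4.880e-01 3.900e-02 1.122e+00 1.000e-03 1.835e+00] F [-0.51 -0.79  0.5 ] T [-0.1   0.02  0.01] w 0.0854
shift [ 0.1123 -0.0014  0.0033] turn [ 0.0037 -0.0009  0.0012]
```

View pics/s1.png

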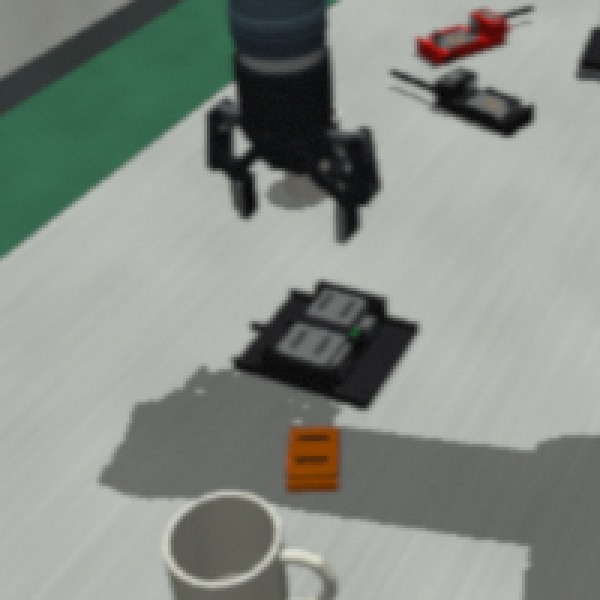

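View pics/t1.png

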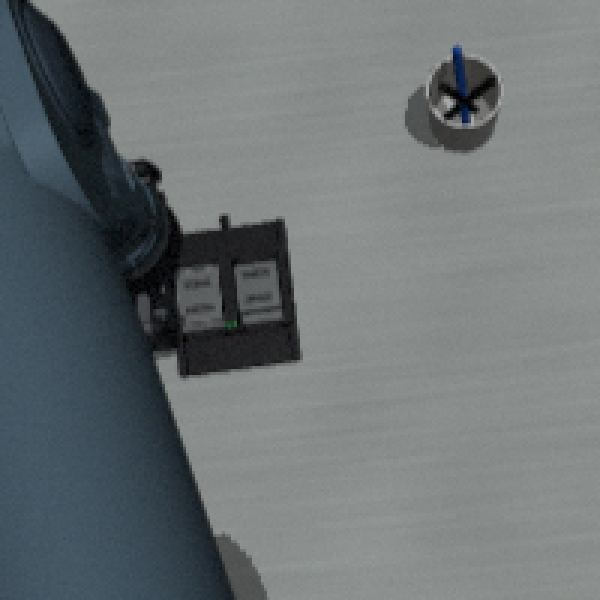

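The side view shows the open fingertips at about (262,202) and (294,210), above the +y bay. The projection should confirm that.

```bash
python3 - <<'E'
from h import *
for s in (1,-1):
    for o in (43,57):
        print(s,o,proj("side",[.5604+s*o/1e3,.2499+s*o/1e3*.052,.1183+.013]).round(1))
E
```

```text
1 43 [264.  211.1]
1 57 [259.3 209.8]
-1 43 [293.7 218.8]
-1 57 [298.8 220.1]
```

```bash
python3 - <<'E'
from h import *
st(); im=r.get_image("side")[:,:,::-1].copy()
o=cv2.resize(im[150:250,220:320],None,fx=6,fy=6,interpolation=cv2.INTER_CUBIC)
P=r.get_state()["ee_pos"]
for s in (1,-1):
  for z in (0,.013,.032):
    u=(proj("side",P+[s*.043,s*.043*.05,z])-[220,150]+.5)*6; cv2.circle(o,tuple(int(q) for q in u),3,(0,0,255) if z else (0,255,0),-1)
cv2.imwrite("pics/s2.png",np.clip(o*1.6,0,255).astype(np.uint8))
E
```

```text
t 2.2 pos [0.5589 0.246  0.1198] yawY 0.0483 xz -1.0 q [ 3.110e-01  4.830e-01  3.400e-02  1.124e+00 -1.000e-03  1.834e+00] F [-0.42  0.57  0.23] T [-0.06  0.02  0.02] w 0.0853
```

View pics/s2.png

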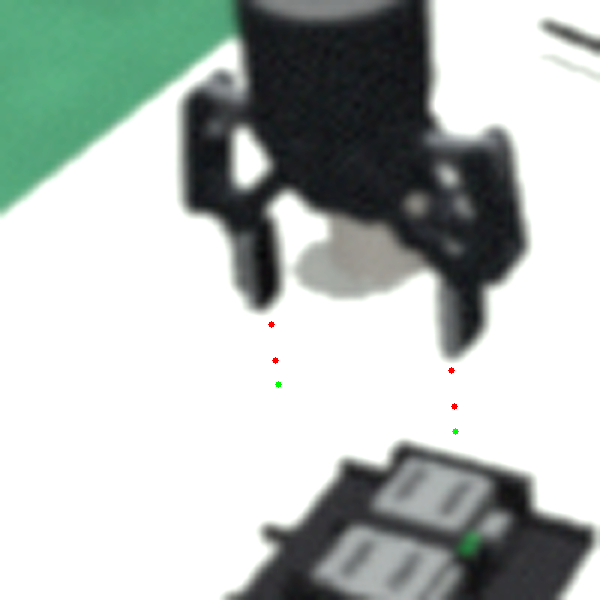

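The fingertips look higher than the TCP model predicts. I'll go part way down and look again.

play_rows([
  [[0.04,0,0.001],[0,0,0],1],
  [[0.08,0,0.001],[0,0,0],1],
  [[0.08,0,0.001],[0,0,0],1],
  [[0.08,0,0.001],[0,0,0],1],
])

```text
t: 2.65
ee_pos: [0.5577, 0.2425, 0.0411]
eef_rot: [1.173, 1.231, -1.179]
ft_force: [-0.1, 0.3, 0.9]
gripper_width: 0.0852
```

```bash
python3 - <<'E'
from h import *
st(); im=r.get_image("side")[:,:,::-1].copy(); P=r.get_state()["ee_pos"]
tp=r.get_image("top")[:,:,::-1].copy()
L=[]
for n,im,x0,y0 in (("side",im,240,190),("top",tp,210,170)):
  o=np.clip(cv2.resize(im[y0:y0+80,x0:x0+80],None,fx=5,fy=5,interpolation=cv2.INTER_CUBIC)*1.5,0,255).astype(np.uint8)
  for s in (1,-1):
   for z in (0,.013,.032):
    u=(proj(n,P+[s*.043,s*.043*.05,z])-[x0,y0]+.5)*5; cv2.circle(o,tuple(int(q) for q in u),3,(0,0,255) if z else (0,255,0),-1)
  L.append(o)
cv2.imwrite("pics/s3.png",np.hstack(L))
E
```

```text
t 2.65 pos [0.5577 0.2425 0.0411] yawY 0.0452 xz -1.0 q [ 3.060e-01  5.350e-01 -9.500e-02  9.450e-01 -1.000e-03  1.832e+00] F [-0.13  0.34  0.94] T [ 0.01 -0.03 -0.05] w 0.0852
```

View pics/s3.png

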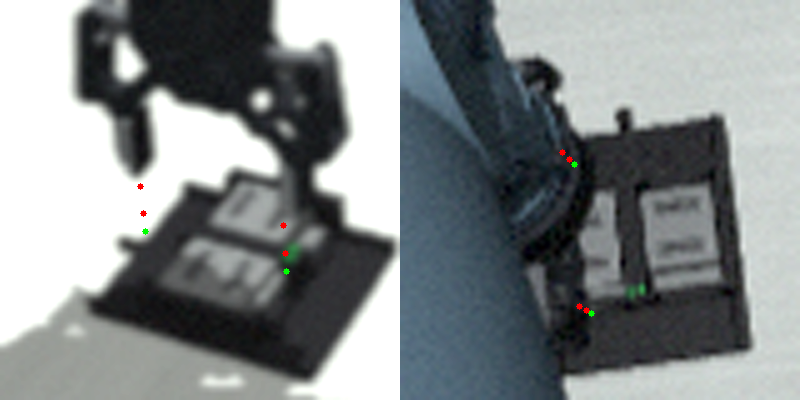

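play_rows([
  [[0.017,-0.001,-0.004],[0.003,0,0],1],
  [[0.017,-0.001,-0.004],[0.003,0,0],1],
  [[0.017,-0.001,-0.004],[0.003,0,0],1],
])

```text
t: 3.05
ee_pos: [0.5602, 0.248, 0.028]
eef_rot: [1.18, 1.226, -1.174]
ft_force: [-0.5, -0.1, -0.2]
gripper_width: 0.0856
```

```bash
cat > look.py <<'E'
from h import *
import sys
def look(tag,sx,sy,tx,ty,offs,n=80):
  st(); P=r.get_state()["ee_pos"]; A=R.from_rotvec(r.get_state()["eef_rot"]).as_matrix()
  L=[]
  for nm,x0,y0 in (("side",sx,sy),("top",tx,ty)):
    im=r.get_image(nm)[:,:,::-1].copy()
    o=np.clip(cv2.resize(im[y0:y0+n,x0:x0+n],None,fx=400/n,fy=400/n,interpolation=cv2.INTER_CUBIC)*1.5,0,255).astype(np.uint8)
    for d in offs:
      u=(proj(nm,P+A@np.array(d))-[x0,y0]+.5)*400/n; cv2.circle(o,tuple(int(q) for q in u),2,(0,0,255),-1)
    L.append(o)
  cv2.imwrite(f"pics/{tag}.png",np.hstack(L))
E
python3 -c "
from look import *
look('s4',240,190,210,170,[(-.013,.043,0),(-.013,-.043,0),(-.036,.043,0),(-.036,-.043,0)])
rel([.559,.2466,.006],.048)"
```

```text
t 3.05 pos [0.5602 0.248  0.028 ] yawY 0.043 xz -1.0 q [ 3.140e-01  5.470e-01 -1.100e-01  9.090e-01 -1.000e-03  1.842e+00] F [-0.52 -0.12 -0.24] T [ 0.03 -0.03  0.04] w 0.0856
shift [ 0.0218 -0.0015  0.0014] turn [-0.0051 -0.0003 -0.0046]
```

View pics/s4.png

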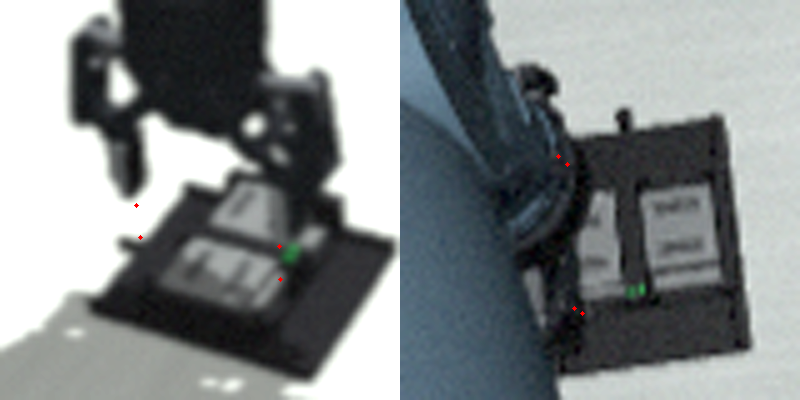

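play_rows([
  [[0.011,-0.001,0.001],[-0.005,0,-0.004],1],
  [[0.022,-0.001,0.001],[-0.005,0,-0.004],1],
  [[0.022,-0.001,0.001],[-0.005,0,-0.004],1],
  [[0.022,-0.001,0.001],[-0.005,0,-0.004],1],
  [[0.022,-0.001,0.001],[-0.005,0,-0.004],1],
])

```text
t: 3.65
ee_pos: [0.5594, 0.247, 0.0057]
eef_rot: [1.174, 1.231, -1.173]
ft_force: [0.3, -0.8, -0.1]
gripper_width: 0.0853
```

```bash

python3 -c "
from look import *
look('s5',240,190,210,170,[(-.013,.043,0),(-.013,-.043,0),(-.036,.043,0),(-.036,-.043,0)])
st()"
```

```text
t 3.65 pos [0.5594 0.247  0.0057] yawY 0.0479 xz -1.0 q [ 0.312  0.57  -0.135  0.866  0.     1.835] F [ 0.26 -0.75 -0.13] T [-0.04  0.    0.02] w 0.0853
t 3.75 pos [0.5597 0.2471 0.006 ] yawY 0.048 xz -1.0 q [ 0.312  0.57  -0.135  0.865  0.     1.835] F [-0.22 -0.11 -0.18] T [ 0.05  0.05 -0.02] w 0.0855
```

View pics/s5.png

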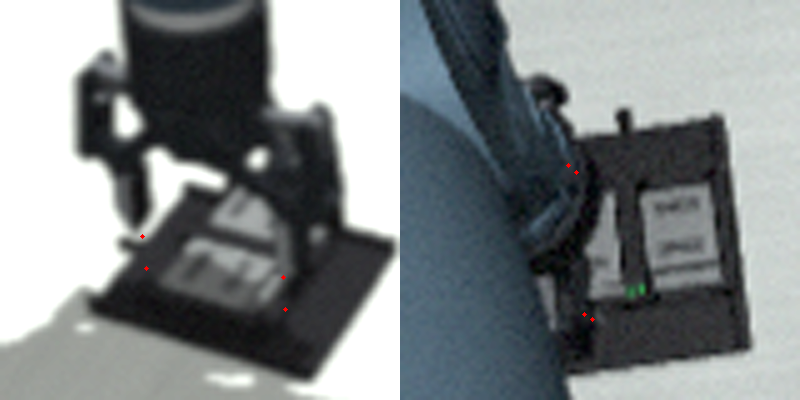

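play_rows([
  [[0,0,0],[0,0,0],0.4],
  [[0,0,0],[0,0,0],0.2],
  [[0,0,0],[0,0,0],0.2],
  [[0,0,0],[0,0,0],0.2],
], grip_force=30)

```text
t: 4.15
ee_pos: [0.5598, 0.2471, 0.0062]
eef_rot: [1.175, 1.231, -1.173]
ft_force: [0.4, -0.2, -0.0]
gripper_width: 0.0514
```

```bash

python3 -c "
from look import *
look('s6',240,190,210,170,[(-.005,.03,0),(-.005,-.03,0)])
st()"
```

```text
t 4.15 pos [0.5598 0.2471 0.0062] yawY 0.0479 xz -1.0 q [ 0.312  0.569 -0.134  0.865  0.     1.835] F [ 0.36 -0.2  -0.05] T [-0.01  0.01 -0.01] w 0.0514
t 4.25 pos [0.5597 0.2471 0.0061] yawY 0.0479 xz -1.0 q [ 0.312  0.57  -0.135  0.865  0.     1.835] F [-0.51 -0.24 -0.22] T [ 0.03 -0.03 -0.05] w 0.0514
```

View pics/s6.png

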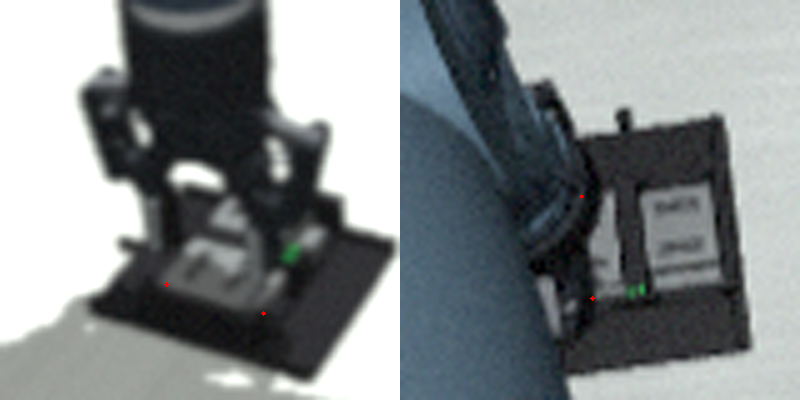

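The opening reached 51.4 mm without stopping at 60, so the tips are above the pack's lower step. They really are about 20 mm higher than the TCP figure suggests. I'll open again and go lower in small steps, watching the force.

play_rows([
  [[0,0,0],[0,0,0],0.8],
  [[0,0,0],[0,0,0],0.8],
  [[0.004,0,0],[0,0,0],0.8],
  [[0.008,0,0],[0,0,0],0.8],
  [[0.01,0,0],[0,0,0],0.8],
  [[0.01,0,0],[0,0,0],0.8],
])

```text
t: 4.85
ee_pos: [0.5591, 0.2469, -0.0046]
eef_rot: [1.174, 1.232, -1.174]
ft_force: [0.3, 0.3, 0.9]
gripper_width: 0.0768
```

```bash

python3 -c "
from look import *
look('s7',240,190,210,170,[(-.010,.038,0),(-.01,-.038,0)])
st()"
```

```text
t 4.85 pos [ 0.5591  0.2469 -0.0046] yawY 0.048 xz -1.0 q [ 0.312  0.58  -0.147  0.844  0.     1.835] F [0.25 0.27 0.86] T [-0.01  0.03 -0.07] w 0.0768
t 4.95 pos [ 0.5596  0.2471 -0.0041] yawY 0.0479 xz -1.0 q [ 0.312  0.58  -0.146  0.844  0.     1.835] F [ 0.96  0.06 -0.53] T [ 0.03 -0.   -0.05] w 0.0771
```

View pics/s7.png

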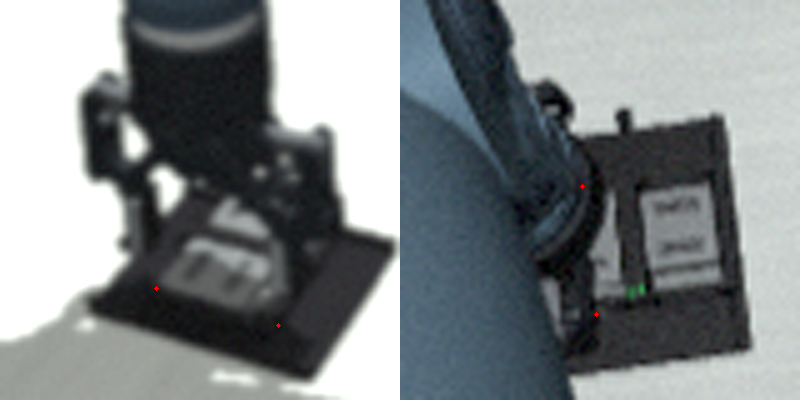

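play_rows([
  [[0.004,0,0],[0,0,0],0.8],
  [[0.008,0,0],[0,0,0],0.8],
  [[0.01,0,0],[0,0,0],0.8],
  [[0.01,0,0],[0,0,0],0.8],
])

```text
t: 5.35
ee_pos: [0.5591, 0.2469, -0.0147]
eef_rot: [1.174, 1.232, -1.174]
ft_force: [0.4, 0.1, 0.1]
gripper_width: 0.0767
```

```bash

python3 -c "
from look import *
look('s8',240,190,210,170,[(-.030,.038,0),(-.03,-.038,0)])
st()"
```

```text
t 5.35 pos [ 0.5591  0.2469 -0.0147] yawY 0.048 xz -1.0 q [ 0.312  0.591 -0.158  0.822  0.     1.835] F [0.41 0.1  0.07] T [ 0.   -0.06  0.01] w 0.0767
t 5.45 pos [ 0.5595  0.2471 -0.0142] yawY 0.048 xz -1.0 q [ 0.312  0.59  -0.157  0.823  0.     1.835] F [-0.09 -0.89 -0.38] T [ 0.   -0.02  0.01] w 0.0767
```

View pics/s8.png

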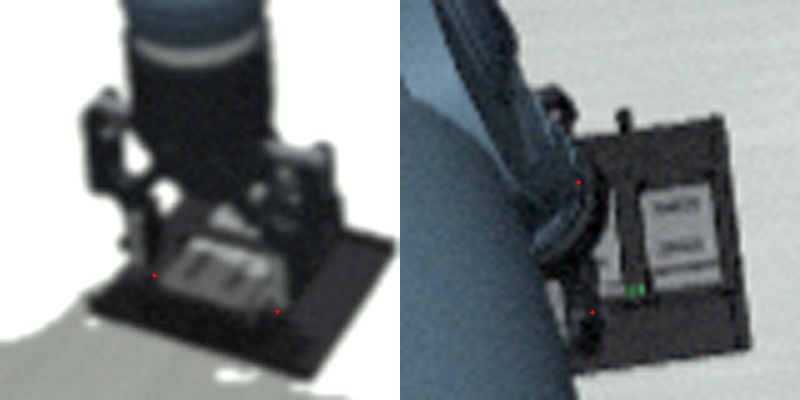

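play_rows([
  [[0,0,0],[0,0,0],0.4],
  [[0,0,0],[0,0,0],0.2],
  [[0,0,0],[0,0,0],0.2],
  [[0,0,0],[0,0,0],0.2],
], grip_force=40)

```text
t: 5.85
ee_pos: [0.5593, 0.2471, -0.0134]
eef_rot: [1.174, 1.232, -1.173]
ft_force: [-3.8, -0.3, 5.3]
gripper_width: 0.0574
```

```bash

python3 -c "
from look import *
look('s9',240,190,210,170,[])"
```

```text
t 5.85 pos [ 0.5593  0.2471 -0.0134] yawY 0.048 xz -1.0 q [ 0.312  0.589 -0.157  0.824  0.     1.835] F [-3.83 -0.34  5.31] T [-0.06  0.53 -0.01] w 0.0574
```

View pics/s9.png

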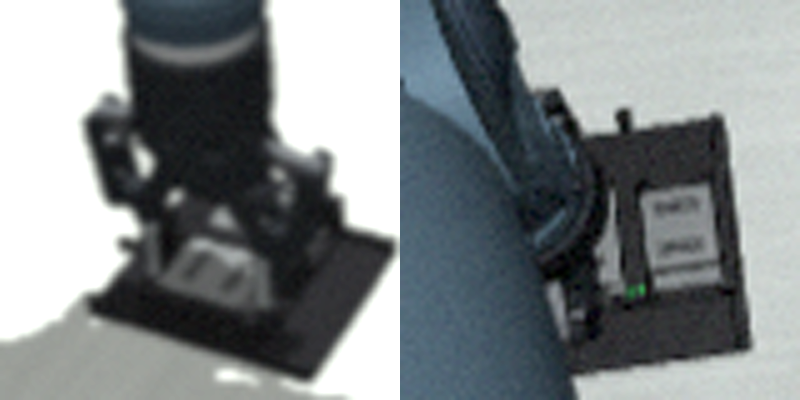

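The opening stopped at 57 mm with a 5 N upward force, so the tips are wedging on the shoulder edge. I'll open and go 7 mm lower.

play_rows([
  [[0,0,0],[0,0,0],0.8],
  [[0,0,0],[0,0,0],0.8],
  [[0.004,0,0],[0,0,0],0.8],
  [[0.008,0,0],[0,0,0],0.8],
  [[0.008,0,0],[0,0,0],0.8],
])

```text
t: 6.45
ee_pos: [0.5585, 0.2469, -0.0225]
eef_rot: [1.173, 1.232, -1.175]
ft_force: [-0.1, -0.3, -0.8]
gripper_width: 0.0769
```

```bash

python3 -c "
from look import *
look('s10',240,190,210,170,[])"
```

```text
t 6.45 pos [ 0.5585  0.2469 -0.0225] yawY 0.048 xz -1.0 q [ 0.312  0.599 -0.166  0.807  0.     1.835] F [-0.11 -0.33 -0.75] T [-0.02  0.01 -0.01] w 0.0769
```

View pics/s10.png

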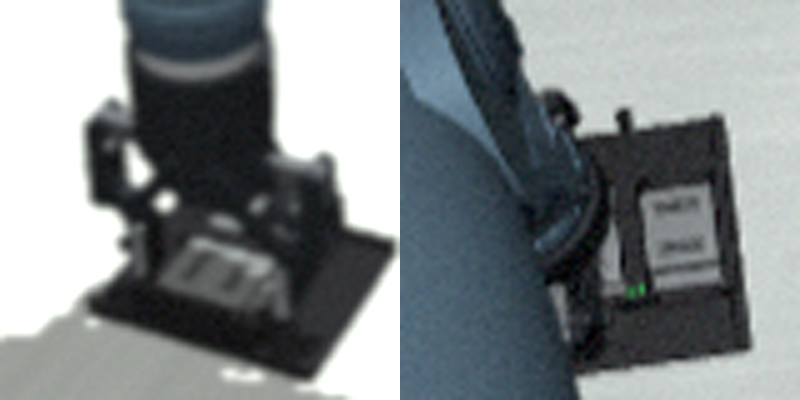

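play_rows([
  [[0,0,0],[0,0,0],0.5],
  [[0,0,0],[0,0,0],0.3],
  [[0,0,0],[0,0,0],0.2],
  [[0,0,0],[0,0,0],0.2],
  [[0,0,0],[0,0,0],0.2],
], grip_force=40)

```text
t: 7.05
ee_pos: [0.5591, 0.2471, -0.0216]
eef_rot: [1.174, 1.232, -1.173]
ft_force: [-0.9, 0.5, 2.4]
gripper_width: 0.0588
```

play_rows([
  [[0,0,0],[0,0,0],0.1],
  [[-0.005,0,0],[0,0,0],0.1],
  [[-0.015,0,0],[0,0,0],0.1],
  [[-0.03,0,0],[0,0,0],0.1],
  [[-0.03,0,0],[0,0,0],0.1],
], grip_force=60)

```text
t: 7.55
ee_pos: [0.5612, 0.2477, 0.0109]
eef_rot: [1.177, 1.23, -1.17]
ft_force: [0.6, 0.8, -0.5]
gripper_width: 0.058
```

```bash

python3 -c "
from look import *
look('s11',240,180,210,170,[])"
```

```text
t 7.55 pos [0.5612 0.2477 0.0109] yawY 0.048 xz -1.0 q [ 0.312  0.565 -0.129  0.872  0.     1.835] F [ 0.62  0.75 -0.53] T [-0.04 -0.04  0.  ] w 0.058
```

View pics/s11.png

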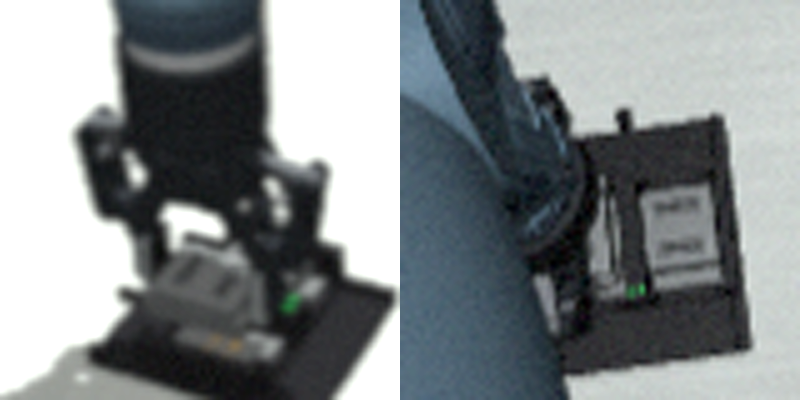

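The pack is out and held at its ends (58 mm reading, empty bay visible at (230,345)). Next I'll carry it to the free desk area.

```bash
python3 -c "
from h import *
rel([.46,0,.06],0.0)"
```

```text
shift [-0.0514 -0.1114  0.2422] turn [ 0.048  -0.0008 -0.0014]
```

play_rows([
  [[-0.03,0,0],[0,0,0],0.1],
  [[-0.05,0,0],[0,0,0],0.1],
  [[-0.05,-0.02,0.045],[0.01,0,0],0.1],
  [[-0.05,-0.04,0.087],[0.02,0,0],0.1],
  [[-0.05,-0.06,0.13],[0.03,0,0],0.1],
  [[-0.05,-0.08,0.174],[0.04,0,0],0.1],
  [[-0.05,-0.1,0.217],[0.048,0,0],0.1],
  [[-0.051,-0.111,0.242],[0.048,-0.001,-0.001],0.1],
  [[-0.051,-0.111,0.242],[0.048,-0.001,-0.001],0.1],
  [[-0.051,-0.111,0.242],[0.048,-0.001,-0.001],0.1],
])

```text
t: 8.65
ee_pos: [0.4601, -0.0, 0.0592]
eef_rot: [1.211, 1.209, -1.21]
ft_force: [-0.1, 0.6, -0.7]
gripper_width: 0.0583
```

```bash

python3 -c "
from look import *
st()
u=proj('side',[.46,0,.1]);v=proj('top',[.46,0,.1]);print(u,v)
look('s12',int(u[0])-50,int(u[1])-50,int(v[0])-50,int(v[1])-50,[(-.0436+z,x,y) for z in (.01,) for x in (-.03,.03) for y in (-.021,.021)],100)
rel([.46,0,-.02],0.0)"
```

```text
t 8.65 pos [ 0.4601 -0.      0.0592] yawY -0.0015 xz -1.0 q [-0.138  0.248 -0.487  0.836  0.     1.434] F [-0.14  0.63 -0.67] T [0.02 0.04 0.01] w 0.0583
[351.00571508 186.42216282] [336.49187735 241.92493725]
t 8.65 pos [ 0.4601 -0.      0.0592] yawY -0.0015 xz -1.0 q [-0.138  0.248 -0.487  0.836  0.     1.434] F [-0.14  0.63 -0.67] T [0.02 0.04 0.01] w 0.0583
shift [ 0.0794 -0.0007  0.0009] turn [ 0.0009 -0.0003 -0.0005]
```

View pics/s12.png

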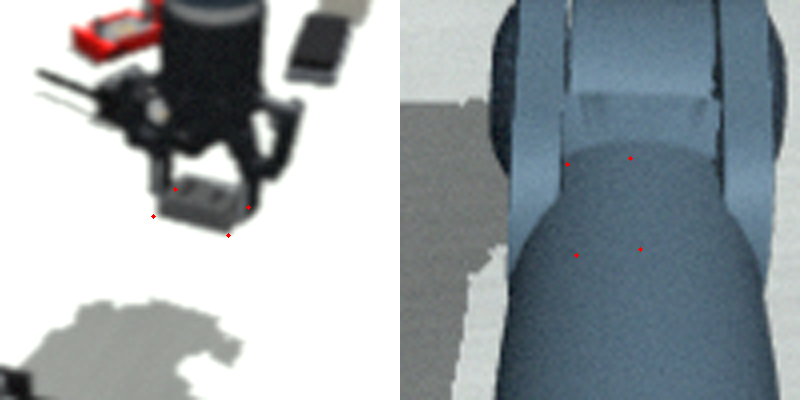

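The pack hangs level and its bottom corners agree with the prediction. I'll lower it.

play_rows([
  [[0.04,0,0],[0,0,0],0.1],
  [[0.07,0,0.001],[0,0,0],0.1],
  [[0.08,-0.001,0.001],[0,0,0],0.1],
  [[0.082,-0.001,0.001],[0,0,0],0.1],
  [[0.082,-0.001,0.001],[0,0,0],0.1],
])

```text
t: 9.25
ee_pos: [0.4604, 0.0004, -0.0221]
eef_rot: [1.208, 1.21, -1.207]
ft_force: [-0.3, -0.5, 0.1]
gripper_width: 0.0584
```

play_rows([
  [[0.003,0,0],[0,0,0],0.1],
  [[0.005,0,0],[0,0,0],0.1],
  [[0.005,0,0],[0,0,0],0.1],
])

```text
t: 9.55
ee_pos: [0.461, 0.0003, -0.0266]
eef_rot: [1.209, 1.209, -1.206]
ft_force: [-0.9, -0.4, -1.0]
gripper_width: 0.0585
```

```bash

python3 -c "
from look import *
u=proj('side',[.46,0,.02]);v=proj('top',[.46,0,.1])
look('s13',int(u[0])-40,int(u[1])-40,int(v[0])-50,int(v[1])-50,[],80)"
```

```text
t 9.55 pos [ 4.61e-01  3.00e-04 -2.66e-02] yawY 0.0019 xz -1.0 q [-0.137  0.36  -0.598  0.61   0.     1.431] F [-0.85 -0.41 -1.04] T [-0.02  0.07 -0.07] w 0.0585
```

View pics/s13.png

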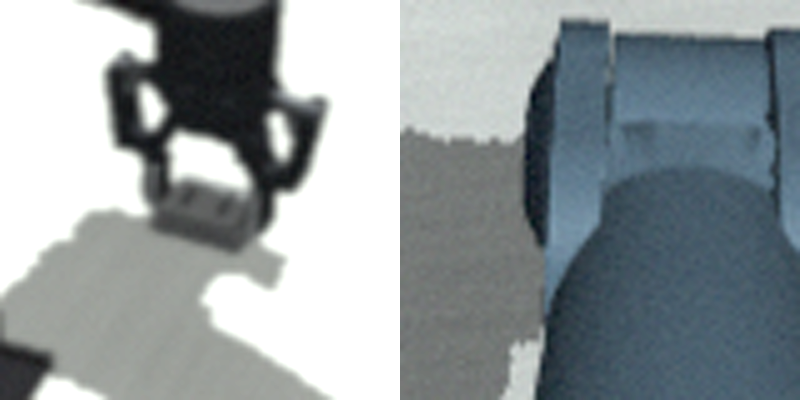

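play_rows([
  [[0.002,0,0],[0,0,0],0.1],
  [[0.004,0,0],[0,0,0],0.1],
  [[0.005,0,0],[0,0,0],0.1],
])

```text
t: 9.95
ee_pos: [0.4605, 0.0003, -0.032]
eef_rot: [1.209, 1.209, -1.207]
ft_force: [-0.5, 0.2, -2.0]
gripper_width: 0.0583
```

play_rows([
  [[0.001,0,0],[0,0,0],0.1],
  [[0.002,0,0],[0,0,0],0.1],
  [[0.002,0,0],[0,0,0],0.1],
])

```text
t: 10.25
ee_pos: [0.4604, 0.0003, -0.0334]
eef_rot: [1.209, 1.209, -1.207]
ft_force: [-2.3, 0.5, 7.2]
gripper_width: 0.0582
```

Contact came exactly at the predicted height, so the pack is flat on the desk. I'll release, rise and turn 90°.

play_rows([
  [[0,0,0],[0,0,0],0.7],
  [[0,0,0],[0,0,0],1],
  [[0,0,0],[0,0,0],1],
  [[-0.04,0,0],[0,0,0],1],
  [[-0.08,0,0],[-0.15,0,0],1],
  [[-0.09,0,0],[-0.3,0,0],1],
  [[-0.09,0,0],[-0.45,0,0],1],
  [[-0.09,0,0],[-0.6,0,0],1],
  [[-0.09,0,0],[-0.75,0,0],1],
  [[-0.09,0,0],[-0.9,0,0],1],
])

```text
t: 11.25
ee_pos: [0.4603, 0.0002, 0.0565]
eef_rot: [0.519, 1.507, -0.518]
ft_force: [-0.7, 0.3, 0.9]
gripper_width: 0.0855
```

```bash

python3 -c "
from look import *
u=proj('side',[.46,0,.02])
look('s14',int(u[0])-40,int(u[1])-40,300,200,[],80)
rel([.4605,0,.05],np.pi/2)
from ov import *
im=r.get_image('side')[:,:,::-1]; cv2.imwrite('pics/s14b.png',draw('side',im,tr(PACK,.4605,.0003,0,.01),(.46,0,.01),30,13,0))"
```

```text
t 11.25 pos [4.603e-01 2.000e-04 5.650e-02] yawY 0.9079 xz -1.0 q [-0.138  0.25  -0.492  0.828  0.     0.525] F [-0.66  0.29  0.92] T [ 0.03 -0.02  0.01] w 0.0855
shift [ 0.0064 -0.      0.0004] turn [-6.694e-01  9.000e-04 -5.000e-04]
```

View pics/s14b.png

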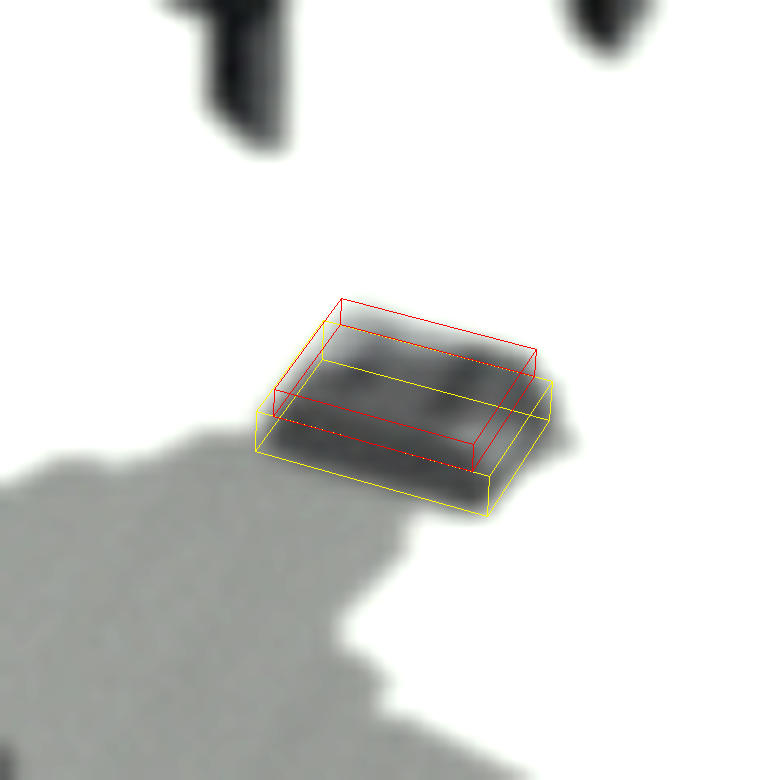

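play_rows([
  [[0.006,0,0],[-0.15,0,0],1],
  [[0.006,0,0],[-0.3,0,0],1],
  [[0.006,0,0],[-0.45,0,0],1],
  [[0.006,0,0],[-0.6,0,0],1],
  [[0.006,0,0],[-0.669,0.001,0],1],
  [[0.006,0,0],[-0.669,0.001,0],1],
  [[0.04,0,0],[-0.669,0.001,0],1],
  [[0.06,0,0],[-0.669,0.001,0],1],
  [[0.06,0,0],[-0.669,0.001,0],1],
])

```text
t: 12.3
ee_pos: [0.4574, 0.0007, -0.0059]
eef_rot: [0.006, 1.576, -0.004]
ft_force: [-1.0, 0.1, -1.0]
gripper_width: 0.0856
```

```bash

python3 -c "
from look import *
u=proj('side',[.46,0,.02])
look('s15',int(u[0])-30,int(u[1])-30,300,200,[],60)
rel([.4605,0,-.018],np.pi/2)"
```

```text
t 12.3 pos [ 0.4574  0.0007 -0.0059] yawY 1.5647 xz -1.0 q [-0.138  0.33  -0.575  0.672  0.001 -0.132] F [-0.96  0.07 -0.97] T [ 0.03  0.05 -0.  ] w 0.0856
shift [ 0.0146 -0.0003  0.0006] turn [-0.0049 -0.001  -0.0006]
```

View pics/s15.png

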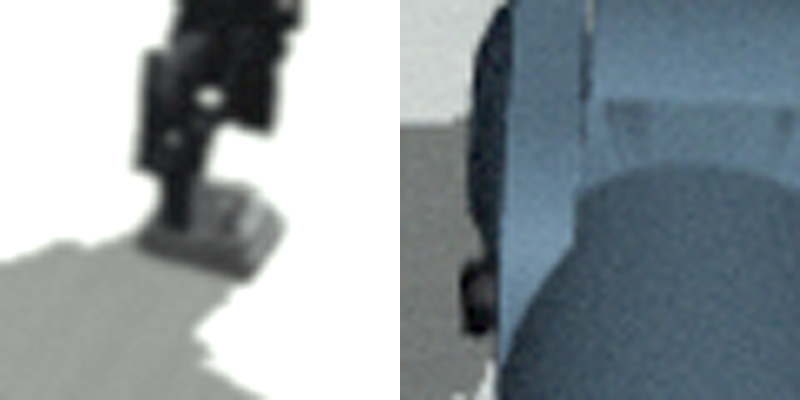

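play_rows([
  [[0.012,0,0.001],[-0.005,-0.001,0],0.8],
  [[0.012,0,0.001],[-0.005,-0.001,0],0.4],
  [[0.012,0,0.001],[-0.005,-0.001,0],0.1],
  [[0.012,0,0.001],[-0.005,-0.001,0],-0.2],
  [[0.012,0,0.001],[-0.005,-0.001,0],-0.4],
  [[0.012,0,0.001],[-0.005,-0.001,0],-0.4],
  [[0.012,0,0.001],[-0.005,-0.001,0],-0.4],
], grip_force=60)

```text
t: 13.1
ee_pos: [0.4618, 0.0002, -0.0138]
eef_rot: [0.001, 1.569, 0.0]
ft_force: [-1.7, -0.5, 8.2]
gripper_width: 0.0379
```

```bash

python3 -c "
from look import *
u=proj('side',[.46,0,.02])
look('s16',int(u[0])-25,int(u[1])-25,300,200,[],50)
rel([.4605,0,-.018],np.pi/2)"
```

```text
t 13.1 pos [ 4.618e-01  2.000e-04 -1.380e-02] yawY 1.5705 xz -1.0 q [-0.138  0.343 -0.582  0.644  0.001 -0.137] F [-1.66 -0.52  8.16] T [ 0.02  0.51 -0.01] w 0.0379
shift [ 0.0042 -0.0002 -0.0013] turn [-0.0003  0.0019 -0.0004]
```

View pics/s16.png

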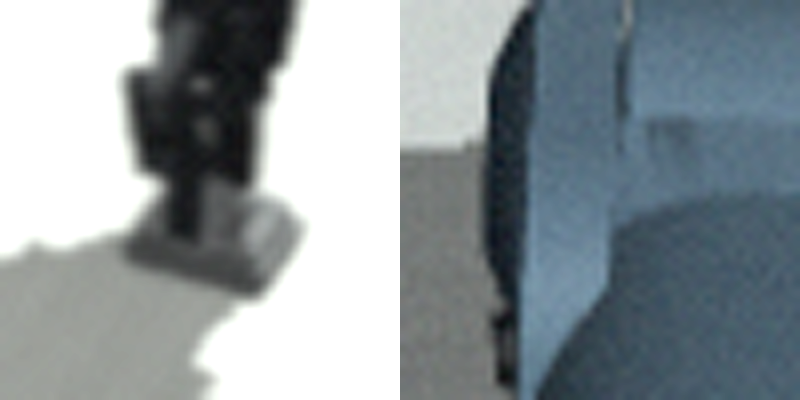

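The +z force and the 38 mm reading mean the tips are wedging on the top edge again. I'll reopen and go about 10 mm lower.

play_rows([
  [[0,0,0],[0,0,0],0.3],
  [[0,0,0],[0,0,0],0.6],
  [[0,0,0],[0,0,0],0.6],
  [[0.006,0,-0.001],[0,0.002,0],0.6],
  [[0.01,0,-0.001],[0,0.002,0],0.6],
  [[0.01,0,-0.001],[0,0.002,0],0.6],
])

```text
t: 13.8
ee_pos: [0.4597, 0.0003, -0.0248]
eef_rot: [0.001, 1.573, 0.0]
ft_force: [-0.8, 0.3, -0.0]
gripper_width: 0.0684
```

```bash

python3 -c "
from look import *
u=proj('side',[.46,0,.02])
look('s17',int(u[0])-25,int(u[1])-25,300,200,[],50)
rel([.4605,0,-.0245],np.pi/2)"
```

```text
t 13.8 pos [ 4.597e-01  3.000e-04 -2.480e-02] yawY 1.5704 xz -1.0 q [-0.138  0.359 -0.594  0.62   0.    -0.137] F [-0.83  0.3  -0.03] T [-0.03  0.02  0.01] w 0.0684
shift [ 0.0003 -0.0003  0.0002] turn [-0.0003 -0.0011 -0.0005]
```

View pics/s17.png

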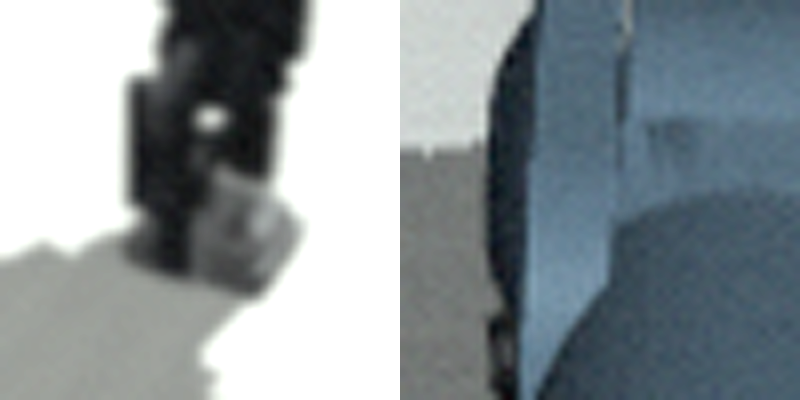

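play_rows([
  [[0,0,0],[0,0,0],0.3],
  [[0,0,0],[0,0,0],0.1],
  [[0,0,0],[0,0,0],-0.1],
  [[0,0,0],[0,0,0],-0.3],
  [[0,0,0],[0,0,0],-0.3],
  [[0,0,0],[0,0,0],-0.3],
], grip_force=60)

```text
t: 14.5
ee_pos: [0.4606, 0.0002, -0.0238]
eef_rot: [0.001, 1.571, 0.0]
ft_force: [-1.8, 0.5, 5.3]
gripper_width: 0.0403
```

```bash

python3 -c "
from look import *
u=proj('side',[.46,0,.02])
look('s18',int(u[0])-25,int(u[1])-25,300,200,[],50)"
```

```text
t 14.5 pos [ 4.606e-01  2.000e-04 -2.380e-02] yawY 1.5704 xz -1.0 q [-0.138  0.357 -0.593  0.621  0.    -0.137] F [-1.81  0.53  5.35] T [ 0.02  0.36 -0.06] w 0.0403
```

View pics/s18.png

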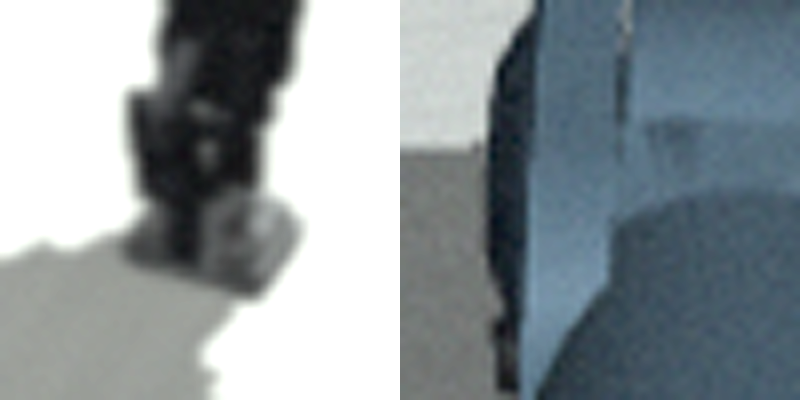

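The grip is good (40 mm), but the tips are only about 6–8 mm above the pack's bottom, close to rim height. I'll regrip slightly higher.

play_rows([
  [[0,0,0],[0,0,0],0.2],
  [[0,0,0],[0,0,0],0.2],
  [[-0.003,0,0],[0,0,0],0.2],
  [[-0.003,0,0],[0,0,0],0.2],
  [[-0.003,0,0],[0,0,0],-0.1],
  [[-0.003,0,0],[0,0,0],-0.3],
  [[-0.003,0,0],[0,0,0],-0.3],
  [[-0.003,0,0],[0,0,0],-0.3],
], grip_force=60)

```text
t: 15.4
ee_pos: [0.4608, 0.0002, -0.0203]
eef_rot: [0.001, 1.571, -0.0]
ft_force: [-0.7, 0.6, 5.2]
gripper_width: 0.0401
```

```bash
python3 -c "
from h import *
rel([.590,-.2525,.07],np.pi/2-.24)"
```

```text
shift [-0.0903 -0.2526  0.1293] turn [ 2.397e-01  1.000e-04 -3.000e-04]
```

play_rows([
  [[-0.04,0,0],[0,0,0],-0.3],
  [[-0.09,0,0],[0,0,0],-0.3],
  [[-0.09,-0.04,0.02],[0.04,0,0],-0.3],
  [[-0.09,-0.08,0.041],[0.08,0,0],-0.3],
  [[-0.09,-0.12,0.061],[0.12,0,0],-0.3],
  [[-0.09,-0.16,0.082],[0.16,0,0],-0.3],
  [[-0.09,-0.2,0.102],[0.2,0,0],-0.3],
  [[-0.09,-0.24,0.123],[0.24,0,0],-0.3],
  [[-0.09,-0.253,0.129],[0.24,0,0],-0.3],
  [[-0.09,-0.253,0.129],[0.24,0,0],-0.3],
])

```text
t: 16.4
ee_pos: [0.5904, -0.2554, 0.0688]
eef_rot: [0.191, 1.562, -0.191]
ft_force: [-0.1, 1.0, -0.7]
gripper_width: 0.0399
```

```bash
cat > ch.py <<'E'
from ov import *
from look import *
def chk(tag,rx,ry,rw,off=.0303,ht=40,hs=30):
    st(); s=r.get_state(); P=s["ee_pos"]; A=R.from_rotvec(s["eef_rot"]).as_matrix(); yw=np.arctan2(A[1,1],A[0,1])-np.pi/2
    M=tr(RADIO,rx,ry,rw)+tr(PACK,P[0],P[1],yw,P[2]+off)
    T=r.get_image("top")[:,:,::-1];S=r.get_image("side")[:,:,::-1]
    c=(rx,ry,.03)
    a=draw("top",T,M,c,ht,10,0);b=draw("side",S,M,c,hs,13,0)
    a0=draw("top",T,[],c,ht,10,0);b0=draw("side",S,[],c,hs,13,0)
    f=lambda i:cv2.resize(i,(400,400))
    cv2.imwrite(f"pics/{tag}.png",np.hstack([f(a),f(b)])); cv2.imwrite(f"pics/{tag}n.png",np.hstack([f(a0),f(b0)]))
    cv2.imwrite(f"pics/{tag}_top.png",T);cv2.imwrite(f"pics/{tag}_side.png",S)
E
python3 -c "
from ch import *
chk('k1',.590,-.2525,-.24)
rel([.590,-.2525,.035],np.pi/2-.24)"
```

```text
t 16.4 pos [ 0.5904 -0.2554  0.0688] yawY 1.3277 xz -1.0 q [-0.507  0.576  0.054  1.048  0.    -0.264] F [-0.07  1.03 -0.74] T [0.04 0.02 0.06] w 0.0399
shift [0.0338 0.     0.0011] turn [-0.0006 -0.0018 -0.0012]
```

View pics/k1.png

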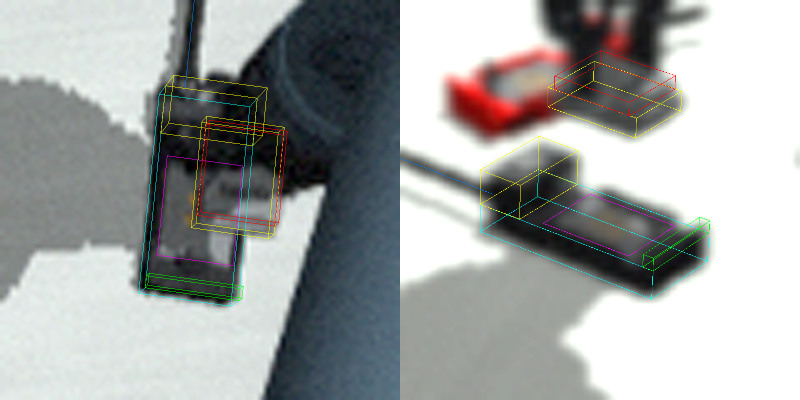

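View pics/k1n.png

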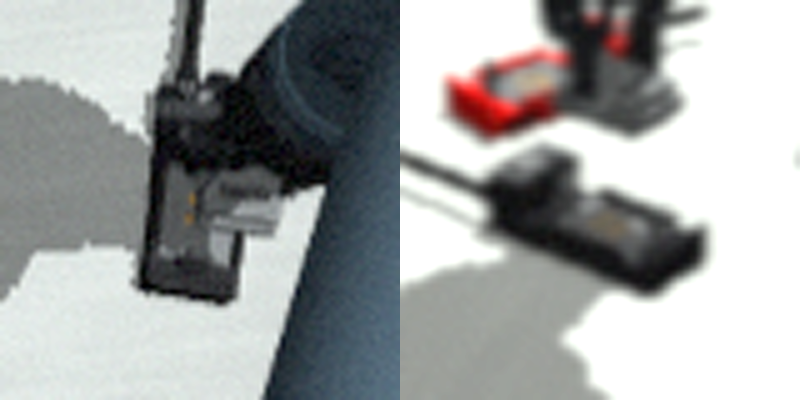

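The held pack's overlay agrees in both views to about 1 px. I'll refine the radio pose on the unobstructed first pictures at higher zoom.

```bash
python3 - <<'E'
from ov import *
t=cv2.imread("pics/top0.png"); s=cv2.imread("pics/side0.png")
x,y,w=.590,-.2525,-.24
cv2.imwrite("pics/z1.png",draw("top",t,tr(RADIO,x,y,w),(x,y,.02),28,14,0))
cv2.imwrite("pics/z2.png",draw("side",s,tr(RADIO,x,y,w),(x,y,.02),22,18,0))
E
```

```text
(no output)
```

View pics/z1.png

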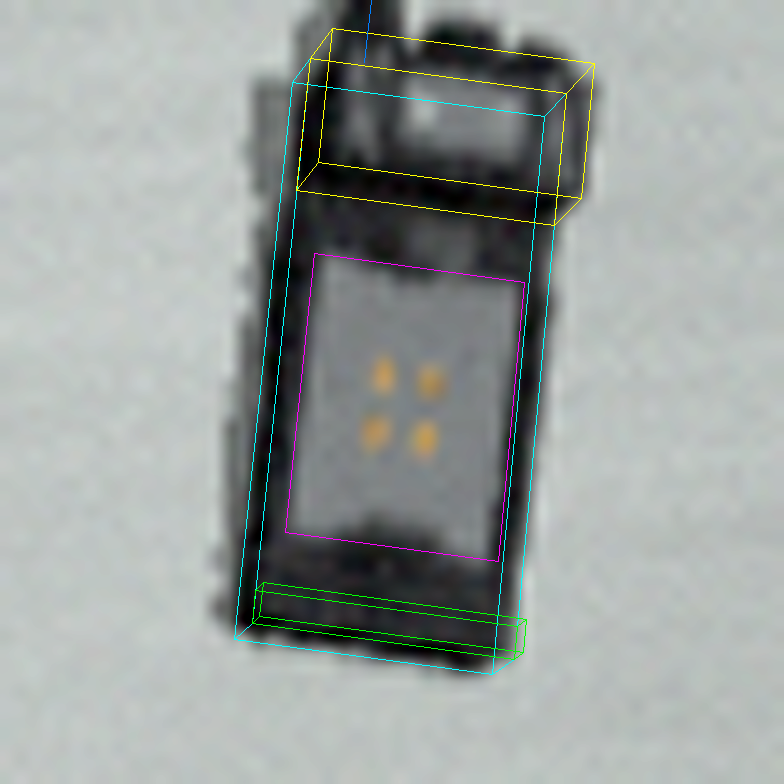

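View pics/z2.png

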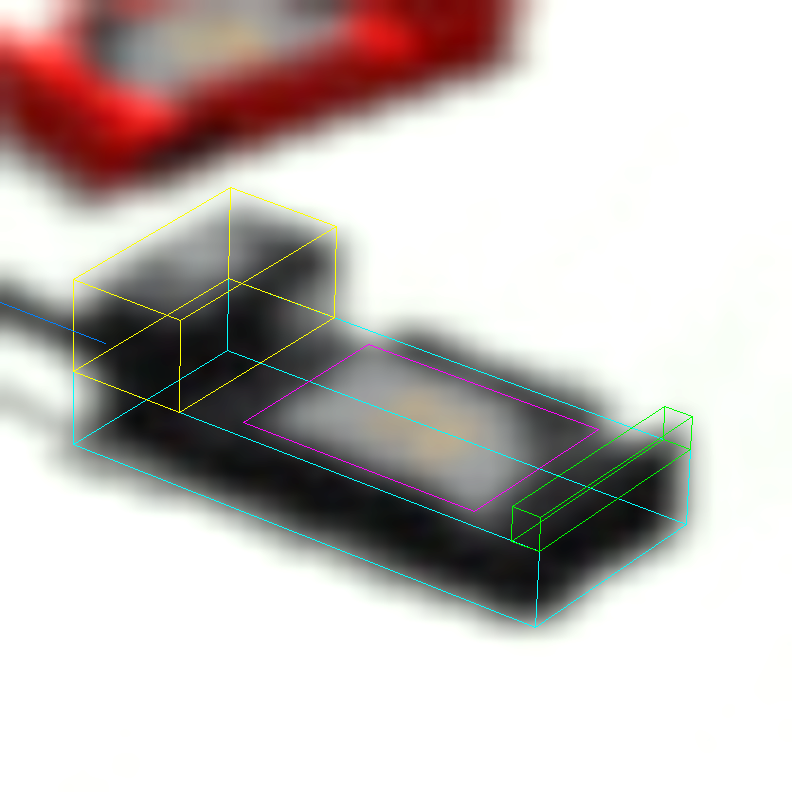

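```bash
python3 - <<'E'
from ov import *
t=cv2.imread("pics/k1_top.png"); s=cv2.imread("pics/k1_side.png")
P=(.590,-.2530,.0700);w=-.241
M=tr(PACK,P[0],P[1],w,P[2]+.0303)
c=(P[0],P[1],.09)
a=draw("top",t,M,c,20,20,0);b=draw("side",s,M,c,20,20,0)
cv2.imwrite("pics/z3.png",np.hstack([cv2.resize(a,(400,400)),cv2.resize(b,(400,400))]))
E
```

```text
(no output)
```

View pics/z3.png

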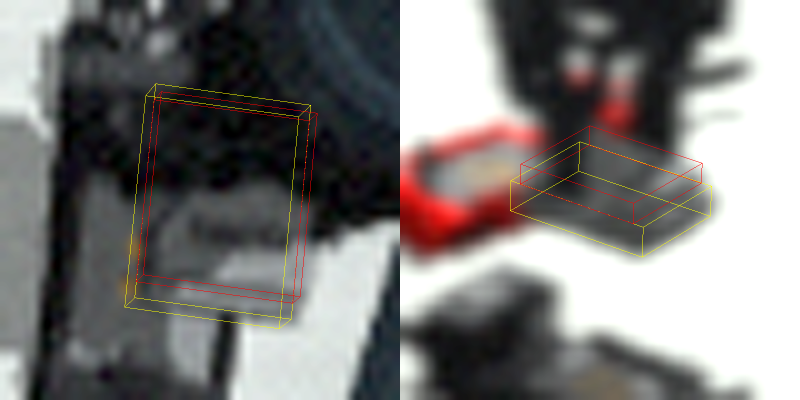

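play_rows([
  [[0.02,0,0],[0,0,0],-0.3],
  [[0.036,0,0.001],[0,-0.002,-0.001],-0.3],
  [[0.036,0,0.001],[0,-0.002,-0.001],-0.3],
  [[0.036,0,0.001],[0,-0.002,-0.001],-0.3],
])

```text
t: 16.9
ee_pos: [0.589, -0.251, 0.0328]
eef_rot: [0.189, 1.564, -0.187]
ft_force: [0.7, -0.1, -0.8]
gripper_width: 0.0402
```

```bash

python3 -c "
from ch import *
chk('k2',.590,-.2525,-.24,ht=25,hs=25)
rel([.590,-.2525,.035],np.pi/2-.24)"
```

```text
t 16.9 pos [ 0.589  -0.251   0.0328] yawY 1.3315 xz -1.0 q [-0.502  0.599 -0.005  0.969  0.    -0.263] F [ 0.67 -0.1  -0.75] T [ 0.01 -0.   -0.01] w 0.0402
shift [-0.001  -0.0004 -0.0003] turn [0.0002 0.0015 0.    ]
```

View pics/k2.png

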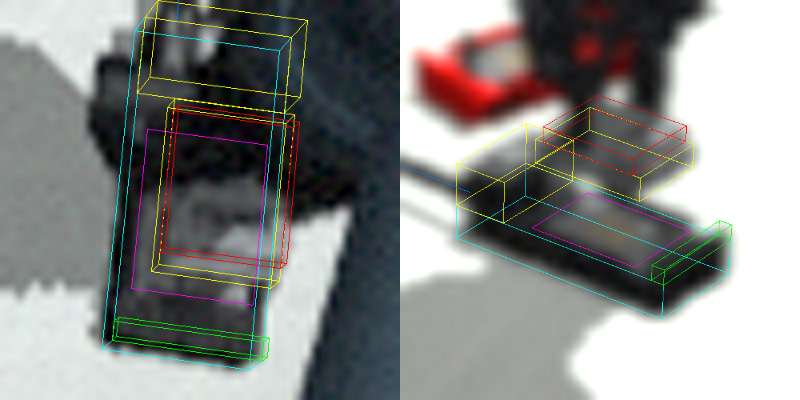

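View pics/k2n.png

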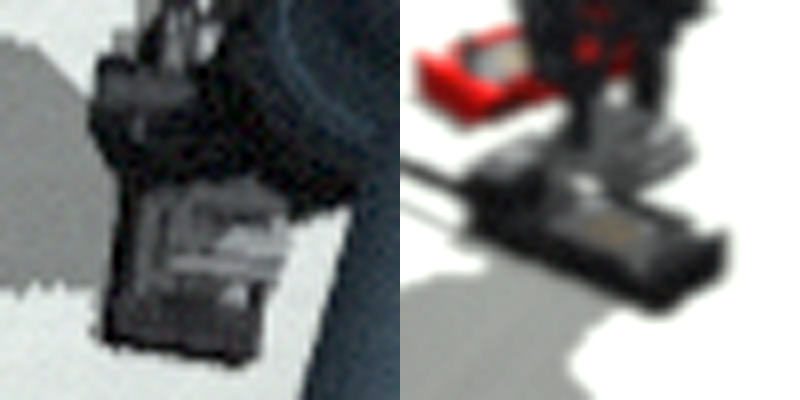

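Aligned to within 1–2 mm in both views. I'll lower toward the latches slowly, watching the force.

play_rows([
  [[0.004,0,0],[0,0.001,0],-0.3],
  [[0.008,0,0],[0,0.001,0],-0.3],
  [[0.012,0,0],[0,0.001,0],-0.3],
  [[0.014,0,0],[0,0.001,0],-0.3],
  [[0.014,0,0],[0,0.001,0],-0.3],
], grip_force=70)

```text
t: 17.5
ee_pos: [0.5899, -0.252, 0.0194]
eef_rot: [0.189, 1.563, -0.188]
ft_force: [-0.7, -0.1, -1.0]
gripper_width: 0.0397
```

play_rows([
  [[0.002,0,0],[0,0,0],-0.3],
  [[0.004,0,0],[0,0,0],-0.3],
  [[0.006,0,0],[0,0,0],-0.3],
  [[0.006,0,0],[0,0,0],-0.3],
])

```text
t: 17.9
ee_pos: [0.5899, -0.252, 0.0133]
eef_rot: [0.189, 1.563, -0.188]
ft_force: [-1.0, -0.9, -0.3]
gripper_width: 0.0398
```

```bash

python3 -c "
from ch import *
chk('k3',.590,-.2525,-.24,ht=25,hs=25)"
```

```text
t 17.9 pos [ 0.5899 -0.252   0.0133] yawY 1.3308 xz -1.0 q [-0.503  0.618 -0.027  0.927  0.    -0.263] F [-0.99 -0.92 -0.33] T [-0.05  0.01 -0.04] w 0.0398
```

View pics/k3.png

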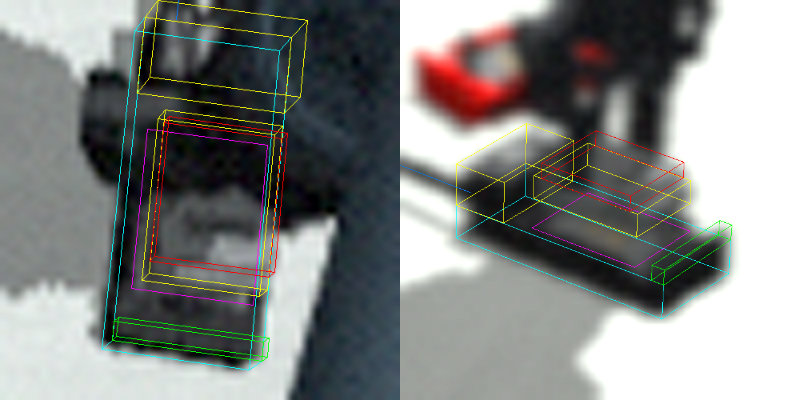

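View pics/k3n.png

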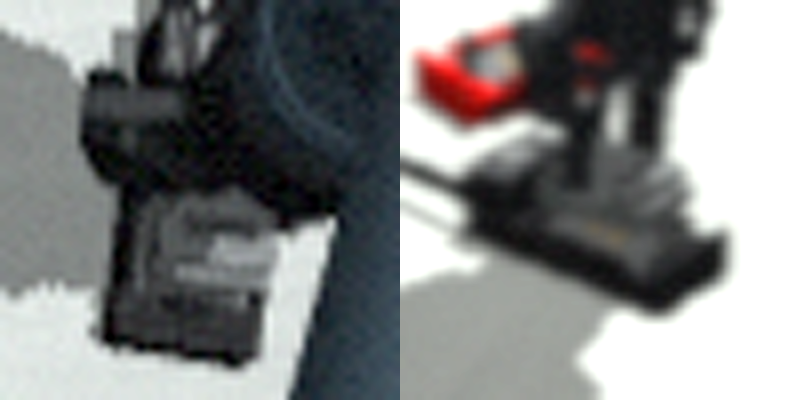

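play_rows([
  [[0.002,0,0],[0,0,0],-0.3],
  [[0.004,0,0],[0,0,0],-0.3],
  [[0.006,0,0],[0,0,0],-0.3],
  [[0.006,0,0],[0,0,0],-0.3],
])

```text
t: 18.4
ee_pos: [0.5896, -0.2519, 0.007]
eef_rot: [0.189, 1.564, -0.188]
ft_force: [-1.1, 0.8, 0.8]
gripper_width: 0.0394
```

```bash

python3 -c "
from ch import *
chk('k4',.590,-.2525,-.24,ht=25,hs=25)"
```

```text
t 18.4 pos [ 0.5896 -0.2519  0.007 ] yawY 1.3307 xz -1.0 q [-0.503  0.623 -0.035  0.914 -0.    -0.263] F [-1.13  0.75  0.84] T [-0.05  0.05  0.04] w 0.0394
```

View pics/k4.png

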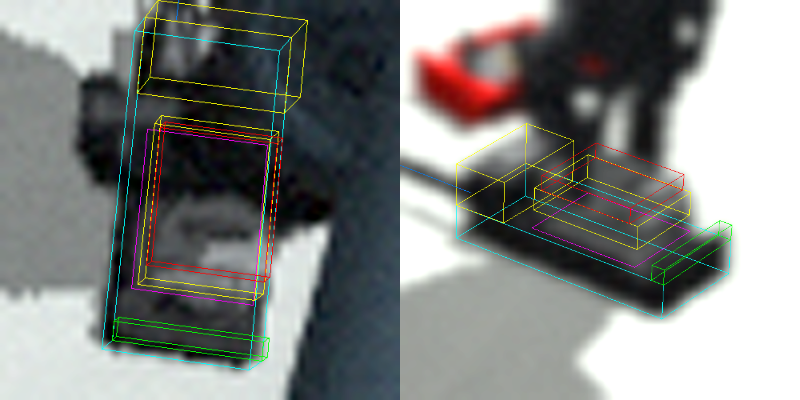

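play_rows([
  [[0.002,0,0],[0,0,0],-0.3],
  [[0.004,0,0],[0,0,0],-0.3],
  [[0.005,0,0],[0,0,0],-0.3],
  [[0.005,0,0],[0,0,0],-0.3],
])

```text
t: 18.9
ee_pos: [0.5895, -0.2518, 0.0016]
eef_rot: [0.189, 1.564, -0.188]
ft_force: [0.1, -0.3, -0.7]
gripper_width: 0.0392
```

```bash

python3 -c "
from ch import *
chk('k5',.590,-.2525,-.24,ht=22,hs=22)"
```

```text
t 18.9 pos [ 0.5895 -0.2518  0.0016] yawY 1.3309 xz -1.0 q [-0.503  0.628 -0.041  0.903 -0.    -0.263] F [ 0.07 -0.26 -0.71] T [-0.09 -0.1  -0.05] w 0.0392
```

View pics/k5.png

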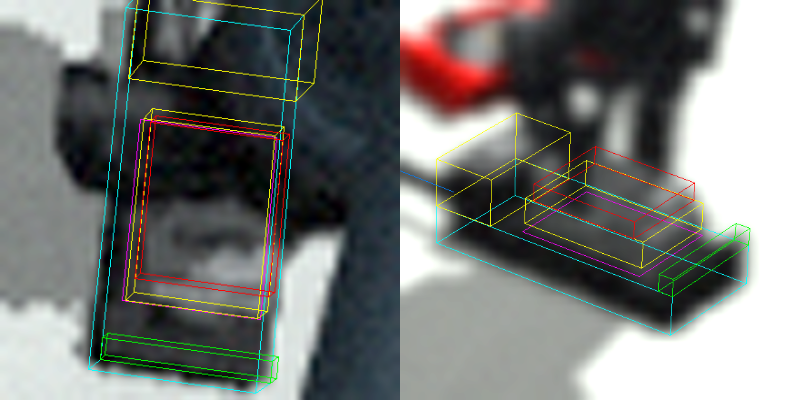

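View pics/k5n.png

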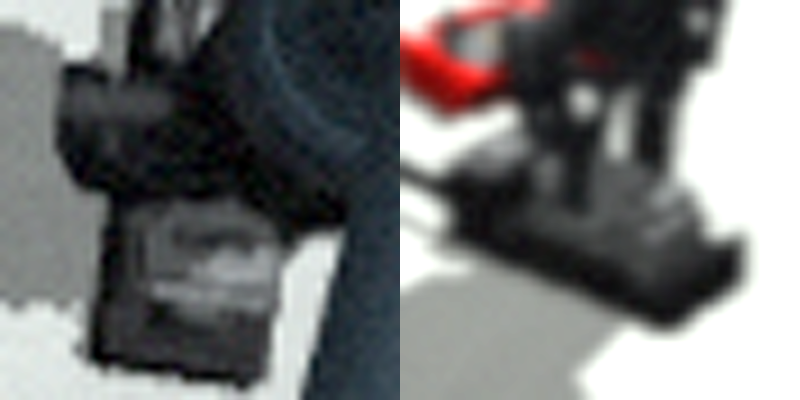

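play_rows([
  [[0.002,0,0],[0,0,0],-0.3],
  [[0.004,0,0],[0,0,0],-0.3],
  [[0.004,0,0],[0,0,0],-0.3],
])

```text
t: 19.3
ee_pos: [0.5893, -0.2517, -0.0021]
eef_rot: [0.189, 1.564, -0.188]
ft_force: [-1.0, 0.8, 2.5]
gripper_width: 0.0399
```

play_rows([
  [[0.002,0,0],[0,0,0],-0.3],
  [[0.003,0,0],[0,0,0],-0.3],
  [[0.003,0,0],[0,0,0],-0.3],
])

```text
t: 19.6
ee_pos: [0.5894, -0.2518, -0.0022]
eef_rot: [0.188, 1.563, -0.188]
ft_force: [-5.7, 3.4, 17.7]
gripper_width: 0.0396
```

```bash

python3 -c "
from ch import *
chk('k6',.590,-.2525,-.24,ht=22,hs=22)"
```

```text
t 19.6 pos [ 0.5894 -0.2518 -0.0022] yawY 1.3309 xz -1.0 q [-0.502  0.631 -0.047  0.893 -0.    -0.263] F [-5.72  3.42 17.74] T [ 0.69  1.3  -0.  ] w 0.0396
```

View pics/k6.png

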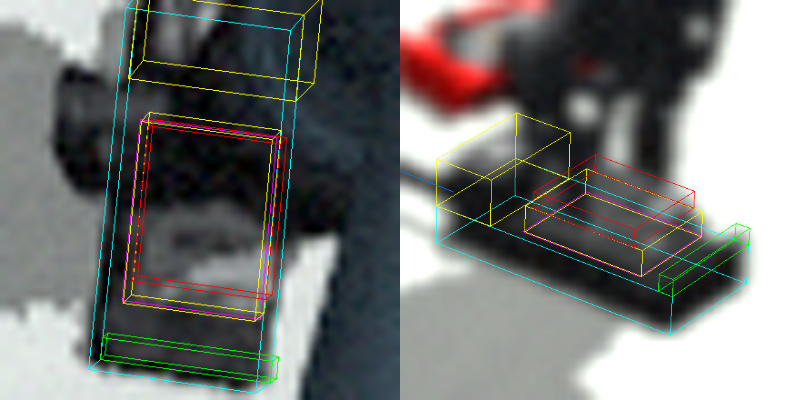

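View pics/k6n.png

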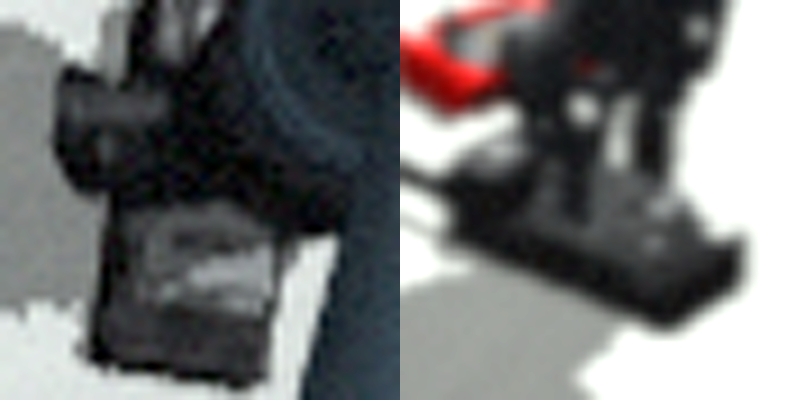

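Firm contact (18 N) came exactly at the predicted home height. I'll relieve the load, release, rise and look.

play_rows([
  [[-0.001,0,0],[0,0,0],-0.3],
  [[-0.001,0,0],[0,0,0],0],
  [[-0.001,0,0],[0,0,0],0.4],
  [[-0.001,0,0],[0,0,0],0.4],
  [[-0.01,0,0],[0,0,0],0.4],
  [[-0.04,0,0],[0,0,0],0.4],
  [[-0.09,0,0],[0,0,0],0.4],
  [[-0.1,0.0,0],[0,0,0],0.4],
])

```text
t: 20.5
ee_pos: [0.593, -0.2537, 0.1045]
eef_rot: [0.185, 1.554, -0.191]
ft_force: [1.3, -1.2, 0.5]
gripper_width: 0.0597
```

```bash

python3 -c "
from ov import *
from look import *
st()
T=r.get_image('top')[:,:,::-1];S=r.get_image('side')[:,:,::-1]
M=tr(RADIO,.59,-.2525,-.24)+tr(PACK,.59,-.2525,-.24,.028); c=(.59,-.2525,.03)
cv2.imwrite('pics/k7_side.png',S)
a=draw('side',S,[],c,22,18,0);b=draw('side',S,M,c,22,18,0)
d=draw('top',T,[],c,28,14,0)
cv2.imwrite('pics/k7.png',np.hstack([cv2.resize(a,(400,400)),cv2.resize(b,(400,400))]))
cv2.imwrite('pics/k7t.png',d)"
```

```text
t 20.5 pos [ 0.593  -0.2537  0.1045] yawY 1.331 xz -1.0 q [-0.502  0.549  0.103  1.115 -0.    -0.263] F [ 1.28 -1.21  0.53] T [-0.04 -0.15 -0.02] w 0.0597
```

View pics/k7.png

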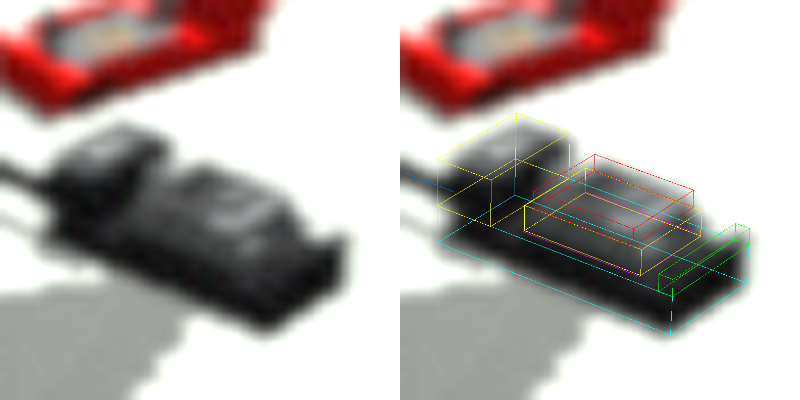

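View pics/k7t.png

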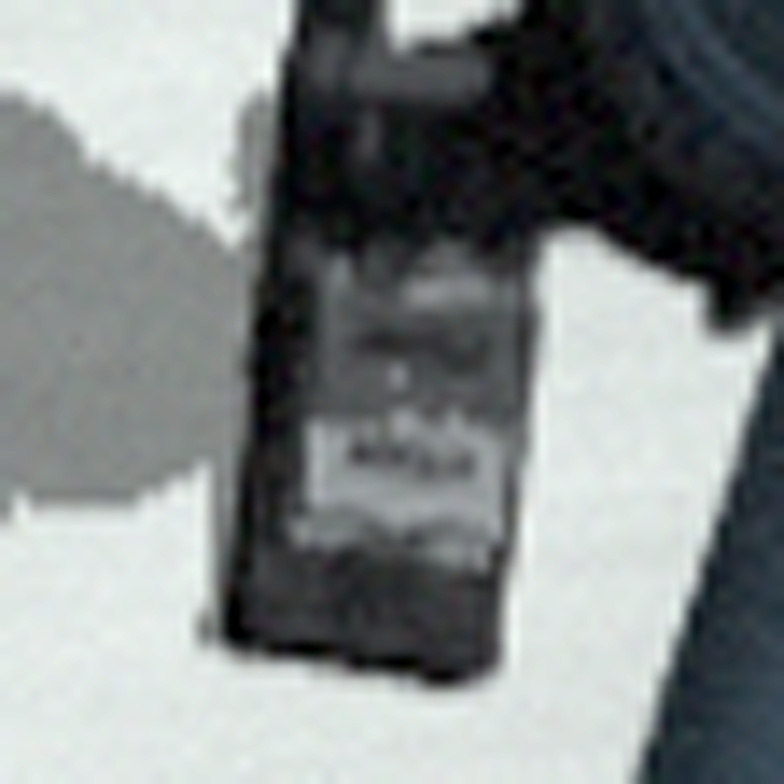

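The pack sits in the bay at home height, and the foot hook's nose shows over its shoulder at (385,545). To confirm, I'll press on top with shut fingers and see where contact comes.

```bash
python3 -c "
from h import *
st();rel([.590,-.2525,.022],np.pi/2-.24)"
```

```text
t 20.6 pos [ 0.5919 -0.2531  0.1014] yawY 1.3309 xz -1.0 q [-0.502  0.552  0.099  1.112 -0.    -0.263] F [-0.08 -0.91 -0.54] T [-0.02  0.02  0.  ] w 0.0594
shift [ 0.0794  0.0003 -0.0025] turn [0.0001 0.006  0.0019]
```

play_rows([
  [[0,0,-0.002],[0,0.005,0.002],-1],
  [[0,0,-0.002],[0,0.005,0.002],-1],
  [[0,0,-0.002],[0,0.005,0.002],-1],
  [[0,0,-0.002],[0,0.005,0.002],-1],
  [[0,0,-0.002],[0,0.005,0.002],-1],
  [[0.04,0,-0.002],[0,0.005,0.002],-1],
  [[0.07,0,-0.002],[0,0.005,0.002],-1],
  [[0.08,0,-0.002],[0,0.005,0.002],-1],
  [[0.08,0,-0.002],[0,0.005,0.002],-1],
])

```text
t: 21.5
ee_pos: [0.5886, -0.2519, 0.0194]
eef_rot: [0.19, 1.566, -0.187]
ft_force: [0.3, -0.3, 0.8]
gripper_width: 0.0
```

play_rows([
  [[0.003,0,0],[0,0,0],-1],
  [[0.006,0,0],[0,0,0],-1],
  [[0.006,0,0],[0,0,0],-1],
])

```text
t: 21.8
ee_pos: [0.5893, -0.2522, 0.0143]
eef_rot: [0.189, 1.564, -0.187]
ft_force: [-0.2, 0.2, 0.2]
gripper_width: 0.0
```

play_rows([
  [[0.002,0,0],[0,0,0],-1],
  [[0.003,0,0],[0,0,0],-1],
  [[0.003,0,0],[0,0,0],-1],
])

```text
t: 22.1
ee_pos: [0.5894, -0.2523, 0.0115]
eef_rot: [0.189, 1.564, -0.188]
ft_force: [-0.3, 0.2, -0.8]
gripper_width: 0.0001
```

play_rows([
  [[0.001,0,0],[0,0,0],-1],
  [[0.002,0,0],[0,0,0],-1],
  [[0.002,0,0],[0,0,0],-1],
])

```text
t: 22.4
ee_pos: [0.5892, -0.2522, 0.0093]
eef_rot: [0.189, 1.564, -0.187]
ft_force: [0.3, -0.2, 0.8]
gripper_width: -0.0002
```

play_rows([
  [[0.001,0,0],[0,0,0],-1],
  [[0.002,0,0],[0,0,0],-1],
  [[0.002,0,0],[0,0,0],-1],
])

```text
t: 22.7
ee_pos: [0.589, -0.2521, 0.007]
eef_rot: [0.189, 1.565, -0.187]
ft_force: [-0.0, 0.1, 0.6]
gripper_width: -0.0
```

play_rows([
  [[0.001,0,0],[0,0,0],-1],
  [[0.002,0,0],[0,0,0],-1],
  [[0.003,0,0],[0,0,0],-1],
  [[0.003,0,0],[0,0,0],-1],
])

```text
t: 23.1
ee_pos: [0.5892, -0.2522, 0.0068]
eef_rot: [0.189, 1.563, -0.188]
ft_force: [-6.1, 3.4, 15.7]
gripper_width: 0.0001
```

play_rows([
  [[0.001,0,0],[0,0,0],-1],
  [[0.002,0,0],[0,0,0],-1],
  [[0.002,0,0],[0,0,0],-1],
])

```text
t: 23.4
ee_pos: [0.5898, -0.2525, 0.0068]
eef_rot: [0.188, 1.562, -0.188]
ft_force: [-3.8, 2.5, 13.1]
gripper_width: 0.0001
```

play_rows([
  [[0.003,0,0],[0,0,0],-1],
  [[0.005,0,0],[0,0,0],-1],
  [[0.006,0,0],[0,0,0],-1],
  [[0.006,0,0],[0,0,0],-1],
])

```text
t: 23.8
ee_pos: [0.59, -0.2526, 0.0067]
eef_rot: [0.187, 1.56, -0.189]
ft_force: [-12.4, 6.8, 35.6]
gripper_width: -0.0
```

At 36 N the pack doesn't move, and 12 N was enough to seat it, so it is on the floor of the bay. I'll retreat for a clear final look.

play_rows([
  [[-0.01,0,0],[0,0,0],-1],
  [[-0.05,0,0],[0,0,0],-1],
  [[-0.1,0,0],[0,0,0],-1],
  [[-0.15,0,0],[0,0,0],-1],
  [[-0.15,0.03,-0.04],[0,0,0],-1],
  [[-0.15,0.06,-0.08],[0,0,0],-1],
  [[-0.15,0.1,-0.1],[0,0,0],-1],
  [[-0.15,0.14,-0.12],[0,0,0],-1],
  [[-0.15,0.18,-0.13],[0,0,0],-1],
  [[-0.15,0.18,-0.13],[0,0,0],-1],
])

```text
t: 24.8
ee_pos: [0.5049, -0.0423, 0.156]
eef_rot: [0.183, 1.561, -0.183]
ft_force: [0.4, -0.5, -0.0]
gripper_width: 0.0001
```

```bash

python3 -c "
from ov import *
from look import *
st()
T=r.get_image('top')[:,:,::-1];S=r.get_image('side')[:,:,::-1]
M=tr(RADIO,.59,-.2525,-.24)+tr(PACK,.59,-.2525,-.24,.028); c=(.59,-.2525,.03)
cv2.imwrite('pics/k8_side.png',S);cv2.imwrite('pics/k8_topf.png',T)
a=draw('side',S,[],c,22,18,0);b=draw('side',S,M,c,22,18,0)
cv2.imwrite('pics/k8.png',np.hstack([cv2.resize(a,(400,400)),cv2.resize(b,(400,400))]))
cv2.imwrite('pics/k8t.png',np.hstack([cv2.resize(draw('top',T,m,c,28,14,0),(400,400)) for m in ([],M)]))"
```

```text
t 24.8 pos [ 0.5049 -0.0423  0.156 ] yawY 1.3372 xz -1.0 q [-0.209  0.255 -0.206  1.108  0.     0.024] F [ 0.44 -0.52 -0.02] T [-0.03 -0.01 -0.01] w 0.0001
```

View pics/k8.png

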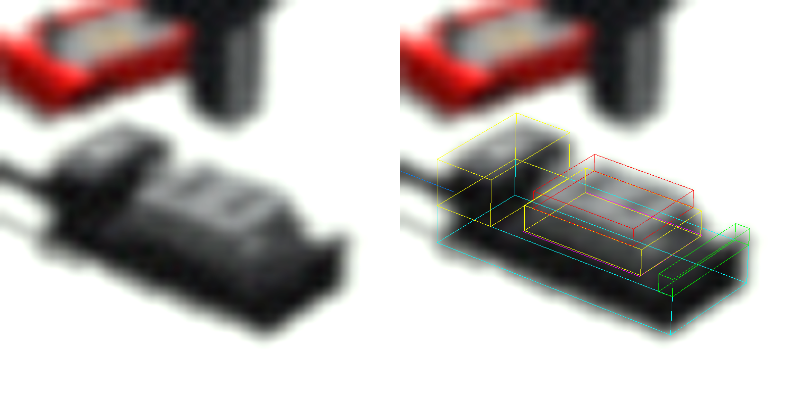

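View pics/k8t.png

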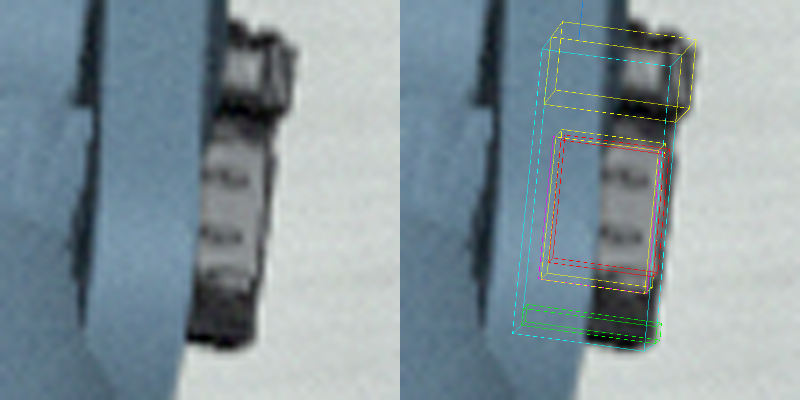

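View pics/k8_topf.png

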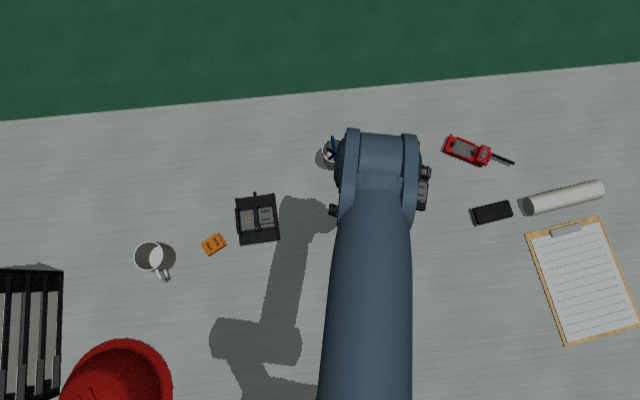

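play_rows([
  [[0,0.05,0],[0,0,0],-1],
  [[0,0.1,0],[0,0,0],-1],
  [[0,0.15,0],[0,0,0],-1],
  [[0,0.15,0],[0,0,0],-1],
])

```text
t: 25.3
ee_pos: [0.543, 0.1036, 0.1554]
eef_rot: [0.182, 1.559, -0.182]
ft_force: [1.2, -0.4, -0.5]
gripper_width: 0.0001
```

```bash

python3 -c "
from ov import *
from look import *
st()
T=r.get_image('top')[:,:,::-1]; c=(.59,-.2525,.03)
M=tr(RADIO,.59,-.2525,-.24)+tr(PACK,.59,-.2525,-.24,.028)
cv2.imwrite('pics/k9.png',np.hstack([cv2.resize(draw('top',T,m,c,24,16,0),(400,400)) for m in ([],M)]))
cv2.imwrite('pics/k9_top.png',T)"
```

```text
t 25.3 pos [0.543  0.1036 0.1554] yawY 1.3384 xz -1.0 q [ 7.400e-02  3.440e-01 -8.400e-02  1.139e+00 -1.000e-03  3.070e-01] F [ 1.15 -0.37 -0.45] T [-0.07  0.06  0.06] w 0.0001
```

View pics/k9.png

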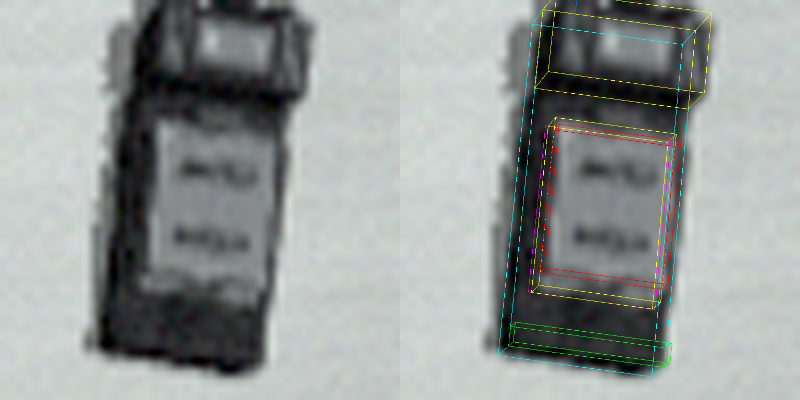

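The top view shows the pack centred, with the foot hook's dark nose over the shoulder at (200,290) in the crop. There is plenty of time, so I'll press near each end to check it is level and that both hooks have gone over.

```bash
python3 -c "
from h import *
st();rel([.6017,-.2554,.10],np.pi/2-.24)"
```

```text
t 25.35 pos [0.5424 0.1011 0.1553] yawY 1.3364 xz -1.0 q [ 0.071  0.343 -0.085  1.139 -0.003  0.305] F [-0.18 -0.39  0.77] T [-0.08 -0.01  0.03] w 0.0002
shift [ 0.0565 -0.3329  0.1402] turn [0.0057 0.0039 0.0018]
```

play_rows([
  [[0,-0.04,0.017],[0,0,0],-1],
  [[0,-0.08,0.034],[0,0,0],-1],
  [[0,-0.12,0.05],[0,0,0],-1],
  [[0,-0.16,0.067],[0,0,0],-1],
  [[0,-0.2,0.084],[0,0,0],-1],
  [[0,-0.24,0.1],[0,0,0],-1],
  [[0,-0.28,0.118],[0.006,0.004,0.002],-1],
  [[0.02,-0.333,0.14],[0.006,0.004,0.002],-1],
  [[0.056,-0.333,0.14],[0.006,0.004,0.002],-1],
  [[0.056,-0.333,0.14],[0.006,0.004,0.002],-1],
])

```text
t: 26.35
ee_pos: [0.5967, -0.2587, 0.0945]
eef_rot: [0.196, 1.571, -0.192]
ft_force: [-1.2, 1.1, 0.0]
gripper_width: 0.0001
```

```bash
python3 -c "
from h import *
st();rel([.6017,-.2554,.012],np.pi/2-.24)"
```

```text
t 26.35 pos [ 0.5967 -0.2587  0.0945] yawY 1.3238 xz -1.0 q [-5.060e-01  5.840e-01  1.360e-01  1.133e+00 -1.000e-03 -2.590e-01] F [-1.22  1.06  0.03] T [ 0.07 -0.   -0.06] w 0.0001
shift [0.0825 0.0043 0.0049] turn [-0.007  -0.0094 -0.0018]
```

play_rows([
  [[0,0.004,0.005],[-0.007,-0.009,-0.002],-1],
  [[0.03,0.004,0.005],[-0.007,-0.009,-0.002],-1],
  [[0.06,0.004,0.005],[-0.007,-0.009,-0.002],-1],
  [[0.078,0.004,0.005],[-0.007,-0.009,-0.002],-1],
  [[0.078,0.004,0.005],[-0.007,-0.009,-0.002],-1],
  [[0.078,0.004,0.005],[-0.007,-0.009,-0.002],-1],
])

```text
t: 26.95
ee_pos: [0.6026, -0.2556, 0.0182]
eef_rot: [0.187, 1.562, -0.188]
ft_force: [0.5, -1.1, -0.0]
gripper_width: 0.0
```

```bash
python3 -c "
from h import *
st();rel([.6017,-.2554,.0068],np.pi/2-.24)"
```

```text
t 26.95 pos [ 0.6026 -0.2556  0.0182] yawY 1.3316 xz -1.0 q [-0.498  0.636  0.02   0.954 -0.    -0.259] F [ 0.52 -1.09 -0.02] T [-0.03 -0.01 -0.02] w 0.0
shift [ 0.0114  0.     -0.0009] turn [0.0008 0.0012 0.0006]
```

play_rows([
  [[0.005,0,-0.001],[0.001,0.001,0],-1],
  [[0.009,0,-0.001],[0.001,0.001,0],-1],
  [[0.012,0,-0.001],[0.001,0.001,0],-1],
  [[0.014,0,-0.001],[0.001,0.001,0],-1],
  [[0.014,0,-0.001],[0.001,0.001,0],-1],
])

```text
t: 27.45
ee_pos: [0.6024, -0.2557, 0.0069]
eef_rot: [0.187, 1.56, -0.19]
ft_force: [-4.5, 2.9, 12.4]
gripper_width: 0.0002
```

Head end: contact at the same height, 0.0069. Pressing a little more, then the foot end.

play_rows([
  [[0.002,0,0],[0,0,0],-1],
  [[0.003,0,0],[0,0,0],-1],
  [[0.003,0,0],[0,0,0],-1],
])

```text
t: 27.75
ee_pos: [0.6024, -0.2557, 0.0068]
eef_rot: [0.187, 1.559, -0.19]
ft_force: [-6.2, 3.4, 16.4]
gripper_width: -0.0002
```

play_rows([
  [[-0.008,0,0],[0,0.003,0.002],-1],
  [[-0.015,0,-0.006],[0,0.003,0.002],-1],
  [[-0.015,0,-0.016],[0,0.003,0.002],-1],
  [[-0.015,0,-0.024],[0,0.003,0.002],-1],
  [[-0.015,0,-0.024],[0,0.003,0.002],-1],
])

```text
t: 28.25
ee_pos: [0.5776, -0.2495, 0.0215]
eef_rot: [0.189, 1.563, -0.188]
ft_force: [-0.5, 0.2, -0.1]
gripper_width: -0.0002
```

```bash
python3 -c "
from h import *
st();rel([.5783,-.2496,.0068],np.pi/2-.24)"
```

```text
t 28.25 pos [ 0.5776 -0.2495  0.0215] yawY 1.3305 xz -1.0 q [-0.509  0.588 -0.057  0.927  0.    -0.268] F [-0.54  0.21 -0.14] T [-0.   -0.   -0.04] w -0.0002
shift [0.0147 0.0001 0.0008] turn [-0.0003 -0.0009 -0.0006]
```

play_rows([
  [[0.006,0,0],[0,0,0],-1],
  [[0.012,0,0],[0,0,0],-1],
  [[0.015,0,0],[0,0,0],-1],
  [[0.017,0,0],[0,0,0],-1],
  [[0.018,0,0],[0,0,0],-1],
])

```text
t: 28.75
ee_pos: [0.5774, -0.2494, 0.0067]
eef_rot: [0.189, 1.563, -0.188]
ft_force: [-11.2, 5.3, 30.4]
gripper_width: 0.0
```

Contact height at the head, centre and foot is 0.0068, 0.0067 and 0.0067 m, so the pack is level and bottomed. I'll withdraw and do the final check.

play_rows([
  [[-0.01,0,0],[0,0,0],-1],
  [[-0.05,0,0],[0,0,0],-1],
  [[-0.1,0,0],[0,0,0],-1],
  [[-0.14,0.02,0],[0,0,0],-1],
  [[-0.14,0.06,0],[0,0,0],-1],
  [[-0.14,0.11,-0.01],[0,0,0],-1],
  [[-0.14,0.16,-0.02],[0,0,0],-1],
  [[-0.14,0.21,-0.03],[0,0,0],-1],
  [[-0.14,0.25,-0.03],[0,0,0],-1],
  [[-0.14,0.25,-0.03],[0,0,0],-1],
])

```text
t: 29.75
ee_pos: [0.6083, 0.006, 0.1463]
eef_rot: [0.185, 1.564, -0.181]
ft_force: [0.6, -0.6, -0.3]
gripper_width: -0.0001
```

play_rows([
  [[0,0.03,0],[0,0,0],-1],
  [[0,0.03,0],[0,0,0],-1],
  [[0,0.03,0],[0,0,0],-1],
  [[0,0.03,0],[0,0,0],-1],
])

```text
t: 30.15
ee_pos: [0.6151, 0.0341, 0.1461]
eef_rot: [0.185, 1.564, -0.183]
ft_force: [0.1, -0.2, -0.5]
gripper_width: 0.0005
```

```bash

python3 -c "
from ov import *
from look import *
st()
T=r.get_image('top')[:,:,::-1];S=r.get_image('side')[:,:,::-1]; c=(.59,-.2525,.03)
a=draw('top',T,[],c,28,14,0);b=draw('side',S,[],c,22,18,0)
cv2.imwrite('pics/f.png',np.hstack([cv2.resize(a,(400,400)),cv2.resize(b,(400,400))]));cv2.imwrite('pics/ft.png',T)"
```

```text
t 30.15 pos [0.6151 0.0341 0.1461] yawY 1.3367 xz -1.0 q [-0.049  0.48   0.099  1.191  0.002  0.186] F [ 0.11 -0.21 -0.49] T [ 0.04  0.02 -0.03] w 0.0005
```

View pics/f.png

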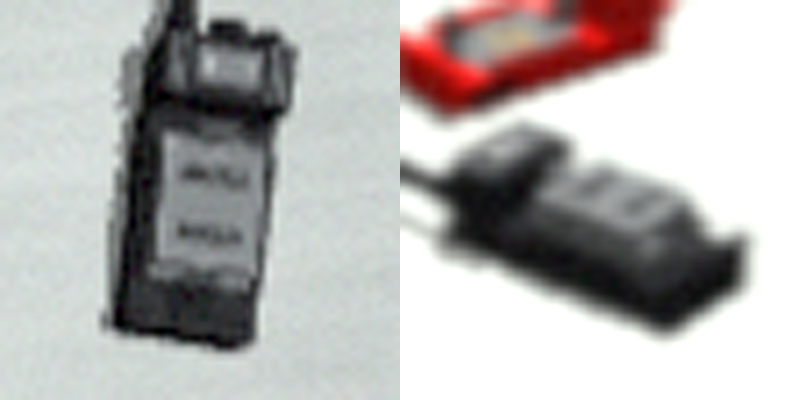

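View pics/ft.png

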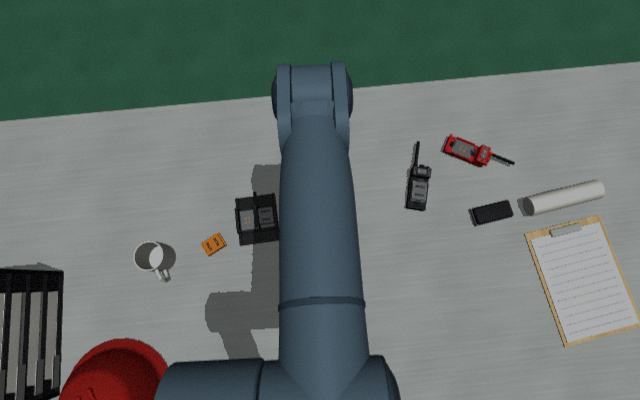

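The pack is seated, and the short pack and mug are unmoved. The arm hides the pen pot from above, so I'll check it in the side view.

```bash

python3 -c "
from h import *
S=r.get_image('side')[:,:,::-1]; a=cv2.imread('pics/side0.png')
cv2.imwrite('pics/pp.png',cv2.resize(np.hstack([a[140:210,250:330],S[140:210,250:330]]),None,fx=5,fy=5))"
```

```text
(no output)
```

View pics/pp.png

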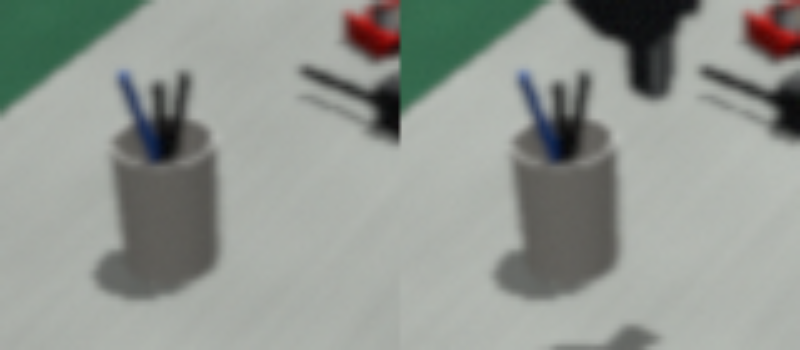

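The pen pot is unmoved and nothing touches the gripper. Handing in.

```bash
python3 -c "
from bench import r
print(r.sign_off())"
```

```text
the job is handed in; nothing more can be done
None
```

The long pack is pressed fully home in the radio's bay, and I handed the job in at about 30 s of the 61 s allowed. I took it out of the charger's +y bay by its ends, set it down on the free desk area and regripped it by its long sides. I then pressed it straight down into the bay.

**Checks that passed**
- **Fully home:** pressing on top with shut fingers met contact at the same height near the head, at the centre and near the foot (readings 0.0068, 0.0067 and 0.0067 m). It did not move at up to 36 N, so the pack is bottomed and level.
- **Position:** the camera overlays show it centred and in line in the bay to about 2 mm.
- **Bystanders:** the short pack, mug and pen pot look unmoved, the radio is flat on the desk, and nothing touches the gripper.

**Checks that disagreed or stayed open**
- **TCP height:** the fingertips sat about 25–30 mm higher than the reported TCP implied. The first closings missed or wedged on the pack's edges, so I set grip heights from contact and the pictures instead.
- **Latches:** I did not see the 6–12 N latch resistance in the force readings, which I only sampled between moves. That both latches are shut is inferred from the pack being bottomed and from the foot hook showing over its shoulder. The head hook was too blurred to see clearly.
- **Side camera:** it showed a constant offset of about 0.6 px (under 2 mm).
- **Eraser:** I did not compare its position before and after; the arm never went near it.

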